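# Drop the gate latch of a reagent-bottle pen

## Task

The gate of the reagent-bottle pen has been left ajar. Lift its latch bar by the red knob, swing the gate to and feel for the brass keeper, then let the bar drop fully into the keeper's notch and let go. Do not slam or force the bar against the keeper, and leave the three bottles in the pen standing where they are.

Things in the scene. Friction and masses are not known exactly. Their poses are not given: they have to be found in the camera images.
- pen: Fixed bottle pen: grey tray 150 (x) x 260 (y) mm, steel posts, rails on three sides, gate at the front (-x side). Origin: centre of the tray's underside, on the worktop; x points into the pen (away from the gate), y to the hinge side, z up. Keeper, from outside inwards: blunt lip 16 mm thick (flat top 123 mm above the worktop), notch 11 mm, back wall 16 mm (141 mm high).
- gate_hinge (a point): Point on the gate's upright hinge axis, 115 mm above the worktop (height of the latch bar's pivot); in the pen's frame at (-70, 104, 115) mm. The gate is a white wire frame 192 mm long, top rail 101 mm above the worktop; shut, it runs from the hinge along the pen's -y.
- gate (a joint): Gate angle, rad: 0 = parallel to the pen's front, positive = open (free end swung to the pen's -x); travel -0.065 to 1.0. It stays where it is left; about 1 N at the knob moves it. With the bar down in the notch it reads between -0.055 and 0.055, depending on where the keeper is clamped; with the bar still down in front of the keeper, 0.074 or more.
- latch_bar (a joint): Latch bar angle, rad: 0 = level, down on its rest or in the notch; positive = free end lifted, up to 0.6; about 0.09 when resting on the keeper's lip. It falls by its own weight (about 160 g). Its pivot is on the gate, 50 mm from the hinge axis, 115 mm up.
- knob (a point): Centre of the red ball knob (22 mm diameter) on a thin stem on top of the latch bar; 100 mm from the bar's pivot along the bar and 50 mm above the bar's middle line, so 150 mm from the gate's hinge axis and 165 mm above the worktop when the bar is level.
- blue_cap_bottle: Clear bottle with blue cap, 56 mm diameter, 105 mm high, standing loose in the pen; origin at the middle of its underside. Leave alone.
- amber_blue_bottle: Amber bottle with blue cap, 51 mm diameter, 90 mm high, standing loose in the pen; origin at the middle of its underside. Leave alone.
- amber_black_bottle: Amber bottle with black cap, 48 mm diameter, 96 mm high, standing loose in the pen; origin at the middle of its underside. Leave alone.
- bar_end (a point): Middle of the free end of the latch bar: steel bar lying along the top of the gate, 8 mm thick across the gate and 12 mm high, its underside 109 mm above the worktop when level. The end is 182 mm from the bar's pivot, 232 mm from the gate's hinge axis.
- bracket (a point): Top middle of the fixed slotted bracket on the latch post, pen frame (-70, -105, 101) mm, 209 mm from the hinge axis. The brass keeper, 18 mm wide along the bar, is clamped on it: the middle of its notch lies here plus or minus up to 10 mm along the pen's x, differently each time and not measured: feel (or look) for it. Keep the bar's force on the keeper below 15 N. Shape: see pen.

How it is judged:
On the way:
1. the bar is lifted clear of the keeper's lip while the gate is still in front of the keeper (value of joint latch_bar above 0.09 rad and value of joint gate above 0.064 rad), for 0.1 s.
At the end, for the whole second after the job is handed in: The gate is shut (gate angle below 0.064 rad) and at rest with the latch bar fully down (bar angle below 0.03 rad), which is possible only in the keeper's notch (value of joint latch_bar below 0.03 rad and value of joint gate below 0.064 rad and velocity of joint gate between -0.05 and 0.05 rad/s); the robot touches nothing.
It fails at once if the bar is pressed or knocked against the keeper with more than 15 N (contact force between latch_bar and pen above 15 N).
It fails at once if a bottle in the pen is shifted by more than 15 mm or tipped by more than 0.3 rad (distance of any of blue_cap_bottle, amber_blue_bottle, amber_black_bottle from where it was at the start of the episode above 0.015 m or angle between any of blue_cap_bottle, amber_blue_bottle, amber_black_bottle's own z axis and vertical above 0.3 rad).
It also fails if it takes over 42 s, if anything falls off the work surface, if the arm or the gripper's body presses on something with over 40 N, if the wrist force passes 120 N, or if a joint passes its speed limit or range.

## Robot

A 6-joint arm with a two-finger parallel gripper is mounted at the origin on a cart in front of the work surface, level with it; the furniture and walls round the work are solid. World frame = base frame: x ahead of the robot, y to its left, z up, the work surface at z = 0. Lengths are in m, angles in rad, forces in N, time in s.
With the tool pointing down it reaches from about 0.275 to 0.875 m from the base axis. Payload 12.5 kg.
Tool frame: the origin (TCP) lies between the finger pads; the fingertips stand 22 mm ahead of it and the grasp point (between the pads) lies 3 mm ahead of it; x points along the fingers, y is the direction in which the jaws open and shut, and the axes are right-handed (so a half turn about x gives the same grasp; the last joint's range is limited). The gripper opens to 85 mm and grips with 20 to 120 N. Pads are 22 mm wide; open, the fingers measure 114 mm over their backs; the gripper's body (76 mm by 85 mm) begins 54 mm behind the grasp point. The pads swing forward as they close: fully open they stand 13 mm farther back than shut.
Start: joints at [1.098, 0.351, 1.652, -0, 1.139, -0.085], TCP at [0.208, 0.509, 0.215] pointing down, gripper open.
Joint ranges: [-2.75, 2.75], [-0.79, 2.1], [0.01, 2.65], [-1.57, 4.71], [0.07, 3.14], [-2.87, 2.87]. Speed limits (rad/s): [2.22, 2.22, 2.79, 3.14, 3.14, 3.14].

## Interface

Orientations are given as a unit quaternion [w, x, y, z].
In Python, from plant import robot gives the robot as it stands. The module is installed in compiled form; this text tells all that it offers.
- The arm moves only by the tool servo_tool, never from a script. Its argument "series" is a list of rows, each an object of numbers: "x", "y", "z": the shift along the tool's x, y, z in mm; "rx", "ry", "rz": the turn, a rotation vector about the tool's x, y, z in degrees; "grip": the finger opening in mm, from 0 to 85.4. In form: [{"x": .., "y": .., "z": .., "rx": .., "ry": .., "rz": .., "grip": ..}, ...]. A call has 1 to 8 rows; each row is the pose to reach, as a shift and turn from the pose commanded when the call began, along the tool's axes at that moment; what a row does not reach only later rows make up. A row lasts 1/8 s, in which the tool goes at most 62.5 mm and 10.7 degrees, less where a joint would pass 70% of its speed; a pose out of reach is approached as far as the arm can. A call with a gripper value outside its range is refused whole. The fingers move at their own pace and stop on an object; the grip force is fixed at half the most. Time passes only in rows, so rows that repeat a pose let the fingers close. It gives the time, the measured TCP pose, the force and the opening at its end, in the units of the state.
- robot.get_obs(): the state, without advancing time (a new reading comes with each control period).
- robot.read_camera(name): name is "scene" or "side" or "wrist"; returns (picture, depth): 420x560x3 uint8, red, green, blue; 420x560 float32, m along the optical axis (not along the pixel's ray), 0 where there is no reading.
- robot.camera_params(name): a dict with "camera_matrix" (3x3 intrinsics, pixels), "pose" (4x4, takes a point from camera to world coordinates). Camera axes: x right, y down, z forward; pixel columns grow to the right and rows downward; lengths in m; the calibration is good to about 2 mm. A picture is of the moment at which its call begins: read the wrist's pose just before it. camera_params takes no time and is no camera call; for the wrist camera it gives the pose at the moment of the call.
- robot.finish_job(): hands the job in, once; it reports no verdict.
Trained networks look in the newest picture that a camera, given by its name, has taken for a name from the list of things; names that differ only in an ending like _2 or _b are one class to them, and where a whole thing is asked for, a point or a joint stands for the part that bears it (a point fixed in the world has none). Each returns a list of dicts, best first, with "score" (0 to 1); they miss things now and then, are a little off and sometimes report something else, mostly with a low value. They report only what shows in the picture. A call takes as long as a camera call.
- robot.search_frame(camera, label): "point" ([x, y, z] in m, in world coordinates, good to about 4 mm: the middle of the surface that is visible of it).
The state is a dict: "clock": time; "joints": joint angles; "dq": joint speeds; "tau": joint torques, N m; "tool_pos": TCP position; "orientation": TCP orientation; "ft_force": force on the tool from outside, world axes, zero at the start; "wrist_torque": the same for the moment, N m; "grip_width": finger opening in m.
Only numpy, scipy, OpenCV 4.12 (cv2) and the standard library are available. Lean on these libraries where they do the work, as an engineer would, in place of code of your own. Each camera call takes 0.05 s, during which the arm holds its last target.

## Working session

There is one attempt and no reset: what is moved stays moved. The work goes in short steps, Python scripts to look and compute and a tool call to move; the robot and the scene stay as the last step left them, time stands still between calls to the robot, and variables do not carry over. Pictures are saved under pics/ and viewed, and the job is handed in when it is done.

Besides the shell and the picture viewer there is one more tool, called after "Emit:" as name(argument=value, ...), one argument or row to a line, values as JSON. servo_tool: Moves the arm, as the interface text tells. Its arguments: {"type":"object","properties":{"series":{"type":"array"}},"required":["series"]}

```bash
mkdir -p pics; ls; cat > h.py <<'E'
import numpy as np, cv2
from plant import robot
def shot(name, out):
    P=robot.camera_params(name); im,d=robot.read_camera(name)
    cv2.imwrite('pics/%s.png'%out, im[:,:,::-1]); np.savez('pics/%s.npz'%out, im=im,d=d,K=P['camera_matrix'],T=P['pose'])
    return im,d,np.array(P['camera_matrix']),np.array(P['pose'])
def cloud(d,K,T):
    v,u=np.indices(d.shape); p=np.stack([(u-K[0,2])/K[0,0]*d,(v-K[1,2])/K[1,1]*d,d],-1)
    return p@T[:3,:3].T+T[:3,3]
def red(im):
    h=cv2.cvtColor(im,cv2.COLOR_RGB2HSV); return ((h[...,0]<8)|(h[...,0]>172))&(h[...,1]>150)&(h[...,2]>70)
E
python3 - <<'E'
from h import *
o=robot.get_obs(); print({k:np.round(v,3) for k,v in o.items()})
for c in ['scene','side','wrist']:
    im,d,K,T=shot(c,c+'0'); print(c,np.round(K,1).tolist(),np.round(T,3).tolist())
    w=cloud(d,K,T); m=red(im)&(d>0); print(m.sum(), np.round(np.median(w[m],0),4) if m.any() else '')
for l in ['knob','bar_end','gate','pen','latch_bar','bracket']:
    for c in ['scene','side']:
        print(l,c,[(np.round(r['point'],3).tolist(),round(r['score'],2)) for r in robot.search_frame(c,l)[:2]])
print(robot.get_obs()['clock'])
E
```

```text
pics
{'clock': np.float64(0.0), 'joints': array([ 1.098,  0.351,  1.652,  0.   ,  1.139, -0.085]), 'dq': array([-0.002, -0.   ,  0.001, -0.001,  0.001, -0.   ]), 'tau': array([ 0.0000e+00, -5.0610e+01, -2.9141e+01, -0.0000e+00,  4.0000e-03,
        0.0000e+00]), 'tool_pos': array([0.208, 0.509, 0.215]), 'orientation': array([ 0.694,  0.136,  0.694, -0.137]), 'ft_force': array([ 1.086, -0.458, -0.16 ]), 'wrist_torque': array([0.026, 0.013, 0.007]), 'grip_width': np.float64(0.085)}
scene [[481.2, 0.0, 282.8], [0.0, 481.2, 205.9], [0.0, 0.0, 1.0]] [[0.851, -0.252, 0.46, 0.122], [-0.525, -0.406, 0.748, -0.676], [-0.002, -0.879, -0.478, 0.58], [0.0, 0.0, 0.0, 1.0]]
624 [ 0.7674 -0.3021  0.1518]
side [[453.4, 0.0, 281.7], [0.0, 453.4, 205.8], [0.0, 0.0, 1.0]] [[0.893, -0.157, 0.421, 0.218], [-0.449, -0.304, 0.84, -0.681], [-0.004, -0.94, -0.342, 0.422], [0.0, 0.0, 0.0, 1.0]]
696 [ 0.7659 -0.3037  0.1496]
wrist [[373.0, 0.0, 272.8], [0.0, 373.0, 214.0], [0.0, 0.0, 1.0]] [[0.378, 0.879, 0.291, 0.134], [0.926, -0.359, -0.12, 0.539], [-0.001, 0.315, -0.949, 0.374], [0.0, 0.0, 0.0, 1.0]]
0 
knob scene [([0.459, -0.023, 0.13], 0.81)]
knob side [([0.458, -0.02, 0.124], 0.58)]
bar_end scene [([0.453, -0.024, 0.135], 0.61)]
bar_end side [([0.456, -0.03, 0.12], 0.55)]
gate scene [([0.452, -0.024, 0.125], 0.55)]
gate side [([0.459, -0.02, 0.099], 0.92), ([0.548, -0.076, 0.038], 0.65)]
pen scene [([0.553, -0.063, 0.019], 0.89)]
pen side [([0.548, -0.075, 0.034], 0.68)]
latch_bar scene [([0.452, -0.03, 0.129], 0.92)]
latch_bar side [([0.456, -0.024, 0.122], 0.91)]
bracket scene [([0.557, -0.063, 0.021], 0.64)]
bracket side [([0.547, -0.069, 0.036], 0.95)]
0.75
```

View pics/scene0.png

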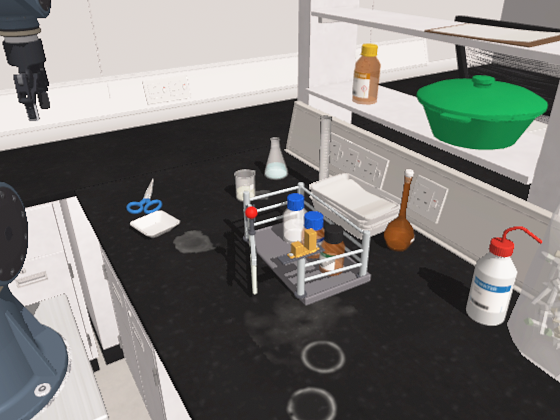

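View pics/side0.png

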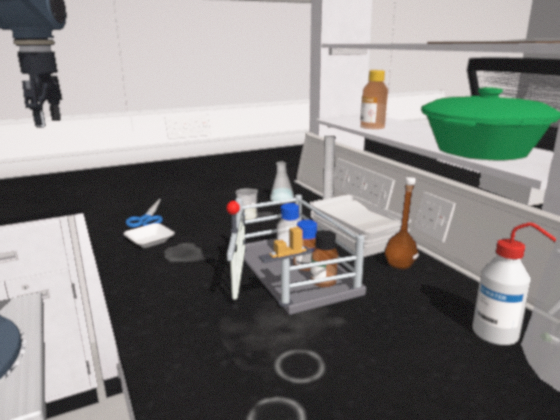

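The scene picture shows the red knob at about (251,212), the brass keeper at (305,242) and the gate almost end-on near x=253. In the side picture the knob is at (233,208) and the keeper at (290,243). Next I'll measure the knob, keeper and pen frame.

```bash
python3 - <<'E'
import numpy as np,cv2
from h import cloud,red
rays=[]
for c in ['scene0','side0']:
    z=np.load(f'pics/{c}.npz'); im,d,K,T=z['im'],z['d'],z['K'],z['T']; w=cloud(d,K,T)
    m=red(im)&(np.indices(d.shape)[1]<300)
    v,u=np.nonzero(m); uc=(u.min()+u.max())/2; vc=(v.min()+v.max())/2
    r=T[:3,:3]@np.array([(uc-K[0,2])/K[0,0],(vc-K[1,2])/K[1,1],1]); r/=np.linalg.norm(r)
    p=np.median(w[m&(d>0)],0); print(c,'knob',uc,vc,m.sum(),u.max()-u.min(),np.round(p,4),'centre~',np.round(p+0.008*r,4)); rays.append((T[:3,3],r))
    h=cv2.cvtColor(im,cv2.COLOR_RGB2HSV)
    b=(h[...,0]>14)&(h[...,0]<24)&(h[...,1]>140)&(h[...,2]>140)&(w[...,2]>.08)&(w[...,2]<.16)&(w[...,0]<.62)&(d>0)
    q=w[b]; print('brass',b.sum(),np.round(q.min(0),4),np.round(q.max(0),4),np.round(np.median(q,0),4))
    # tray: z 0.003..0.03 near
    t=(d>0)&(w[...,2]>.006)&(w[...,2]<.03)&(w[...,0]>.4)&(w[...,0]<.75)&(w[...,1]>-.25)&(w[...,1]<.15)&(h[...,1]<60)
    q=w[t]; zh=np.histogram(q[:,2],12); print('tray',t.sum(),zh[0],np.round(zh[1],3))
    rr=cv2.minAreaRect(q[:,:2].astype(np.float32)*1000); print(rr, np.round(cv2.boxPoints(rr)))
    y0,x0=150,200
    cv2.imwrite(f'pics/{c}_crop.png',cv2.resize(im[150:310,200:400,::-1],None,fx=4,fy=3.75,interpolation=cv2.INTER_CUBIC)[:600,:800])
A=sum(np.eye(3)-np.outer(r,r) for o,r in rays); B=sum((np.eye(3)-np.outer(r,r))@o for o,r in rays)
print('tri',np.linalg.solve(A,B))
E
```

```text
scene0 knob 251.0 212.0 117 12 [ 0.458  -0.0223  0.17  ] centre~ [ 0.4612 -0.0161  0.1661]
brass 359 [ 0.4931 -0.1018  0.1011] [ 0.5505 -0.0839  0.1441] [ 0.5295 -0.0986  0.1202]
tray 3654 [ 311 1444  806  204  154  194  182   80   66   89   58   66] [0.006 0.008 0.01  0.012 0.014 0.016 0.018 0.02  0.022 0.024 0.026 0.028
 0.03 ]
((590.7274169921875, 11.2301025390625), (307.4526062011719, 269.76678466796875), 1.315866470336914) [[ 434.  143.]
 [ 440. -127.]
 [ 748. -120.]
 [ 741.  150.]]
side0 knob 232.0 207.0 137 12 [ 0.4578 -0.0233  0.1664] centre~ [ 0.4603 -0.0163  0.1637]
brass 385 [ 0.5007 -0.1021  0.1011] [ 0.5443 -0.0864  0.141 ] [ 0.5289 -0.0993  0.1163]
tray 3509 [1643  587  187  173  234  175   66   59  107  111   88   79] [0.006 0.008 0.01  0.012 0.014 0.016 0.018 0.02  0.022 0.024 0.026 0.028
 0.03 ]
((592.8289794921875, 9.464019775390625), (313.30462646484375, 269.838134765625), 2.120405912399292) [[ 431.  138.]
 [ 441. -131.]
 [ 754. -120.]
 [ 744.  150.]]
tri [ 0.46015208 -0.0168      0.16558134]
```

View pics/scene0_crop.png

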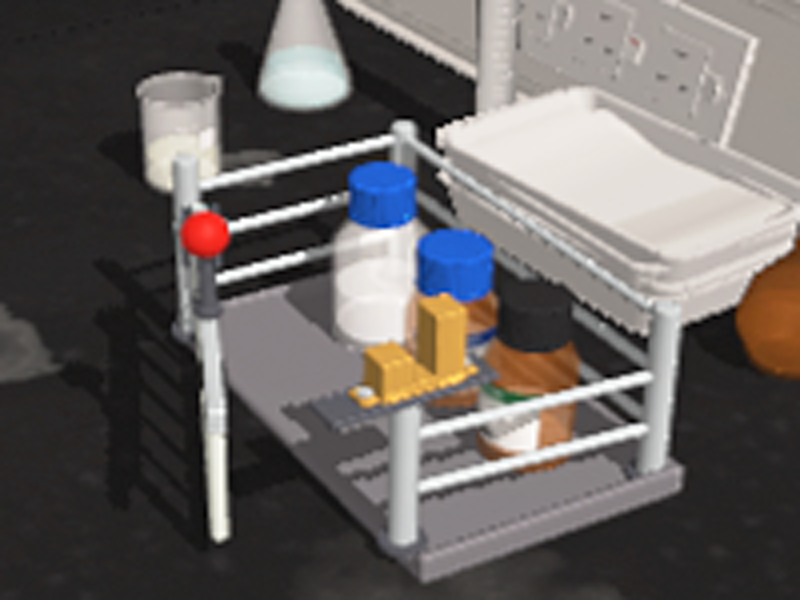

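View pics/side0_crop.png

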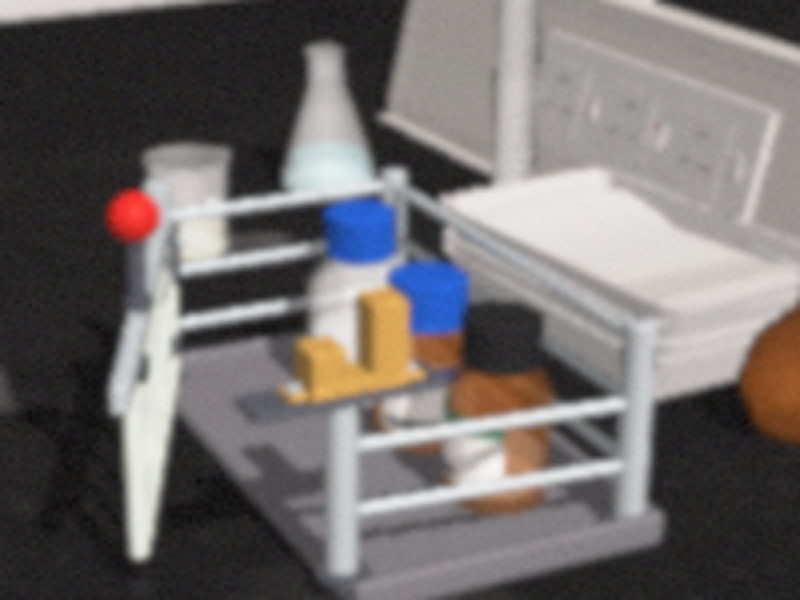

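View pics/wrist0.png

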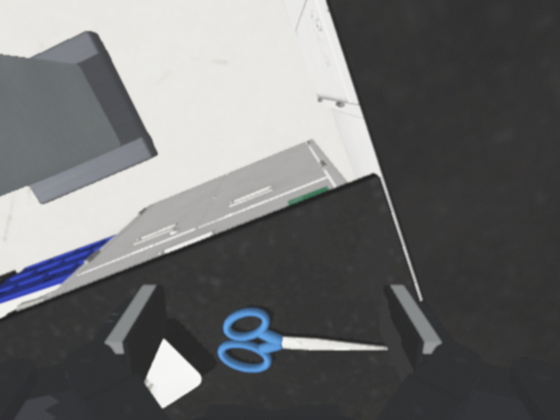

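```bash
python3 - <<'E'
import numpy as np,cv2
from h import cloud,red
for c in ['scene0','side0']:
    z=np.load(f'pics/{c}.npz'); im,d,K,T=z['im'],z['d'],z['K'],z['T']; w=cloud(d,K,T)
    h=cv2.cvtColor(im,cv2.COLOR_RGB2HSV)
    def px(x,y): # crop->pixel
        return x/4+200, y/3.75+150
    m=(d>0)&(w[...,0]>.38)&(w[...,0]<.72)&(w[...,1]>-.22)&(w[...,1]<.2)&(w[...,2]>.02)&(w[...,2]<.2)
    g=m&(h[...,1]<70)
    q=w[g]; H,xe,ye=np.histogram2d(q[:,0],q[:,1],bins=[np.arange(.4,.72,.01),np.arange(-.2,.2,.01)])
    idx=np.argsort(H.ravel())[::-1][:14]
    for i in idx:
        a,b=np.unravel_index(i,H.shape); s=(abs(q[:,0]-xe[a]-.005)<.01)&(abs(q[:,1]-ye[b]-.005)<.01)
        print(c,int(H[a,b]),np.round(q[s].mean(0),3),np.round(q[s][:,2].min(),3),np.round(q[s][:,2].max(),3))
    b=(h[...,0]>12)&(h[...,0]<26)&(h[...,1]>120)&(h[...,2]>120)&(w[...,2]>.09)&(w[...,2]<.16)&(w[...,0]<.56)&(w[...,0]>.48)&(d>0)
    q=w[b]
    for lo,hi in [(.1,.108),(.108,.116),(.119,.126),(.127,.136),(.137,.146)]:
        s=(q[:,2]>lo)&(q[:,2]<hi)
        if s.any():
            e=q[s]; print('brass',lo,s.sum(),np.round([e[:,0].min(),e[:,0].max(),e[:,1].min(),e[:,1].max()],4),np.round(e.mean(0),4))
E
```

```text
scene0 188 [ 0.516 -0.095  0.061] 0.02 0.102
scene0 137 [ 0.648 -0.112  0.07 ] 0.021 0.115
scene0 128 [0.604 0.056 0.055] 0.02 0.088
scene0 124 [0.596 0.064 0.054] 0.02 0.087
scene0 104 [ 0.649 -0.112  0.07 ] 0.02 0.115
scene0 100 [0.524 0.128 0.082] 0.022 0.127
scene0 89 [ 0.441 -0.056  0.068] 0.021 0.124
scene0 86 [ 0.648 -0.11   0.071] 0.021 0.115
scene0 72 [0.612 0.054 0.062] 0.021 0.088
scene0 66 [ 0.521 -0.096  0.063] 0.02 0.103
scene0 66 [ 0.604 -0.067  0.083] 0.022 0.107
scene0 66 [ 0.598 -0.065  0.063] 0.022 0.107
scene0 65 [ 0.605 -0.072  0.069] 0.022 0.107
scene0 63 [ 0.596 -0.057  0.068] 0.022 0.107
brass 0.1 92 [ 0.4929  0.5505 -0.1018 -0.0838] [ 0.5196 -0.0974  0.1048]
brass 0.108 110 [ 0.5017  0.5428 -0.1016 -0.0839] [ 0.5209 -0.0958  0.1116]
brass 0.119 105 [ 0.5011  0.5428 -0.1016 -0.0832] [ 0.5169 -0.0947  0.1231]
brass 0.127 54 [ 0.5274  0.5449 -0.1016 -0.0826] [ 0.5335 -0.0961  0.1316]
brass 0.137 71 [ 0.528   0.5443 -0.1018 -0.083 ] [ 0.5351 -0.0939  0.141 ]
side0 267 [ 0.517 -0.096  0.06 ] 0.02 0.123
side0 193 [ 0.648 -0.113  0.067] 0.02 0.112
side0 139 [ 0.649 
[... 176 characters left out ...]
0.066  0.06 ] 0.021 0.104
side0 87 [ 0.647 -0.111  0.068] 0.02 0.112
side0 71 [ 0.441 -0.057  0.066] 0.021 0.121
side0 71 [ 0.459 -0.023  0.109] 0.022 0.152
side0 71 [ 0.614 -0.073  0.083] 0.02 0.104
side0 70 [0.596 0.064 0.064] 0.035 0.086
side0 65 [ 0.603 -0.068  0.08 ] 0.023 0.104
side0 53 [0.527 0.116 0.059] 0.021 0.123
brass 0.1 129 [ 0.4949  0.5526 -0.1019 -0.0877] [ 0.5211 -0.0982  0.1045]
brass 0.108 104 [ 0.5018  0.5443 -0.1018 -0.0879] [ 0.5213 -0.0983  0.1119]
brass 0.119 92 [ 0.501   0.5437 -0.102  -0.0854] [ 0.5212 -0.097   0.1222]
brass 0.127 51 [ 0.5278  0.5414 -0.102  -0.0923] [ 0.5337 -0.0989  0.1316]
brass 0.137 40 [ 0.5271  0.5414 -0.1021 -0.0894] [ 0.5343 -0.0972  0.1395]
```

```bash
python3 - <<'E'
import numpy as np,cv2
from h import cloud,red
for c in ['scene0','side0']:
    z=np.load(f'pics/{c}.npz'); im,d,K,T=z['im'],z['d'],z['K'],z['T']; w=cloud(d,K,T)
    h=cv2.cvtColor(im,cv2.COLOR_RGB2HSV)
    b=(h[...,0]>12)&(h[...,0]<26)&(h[...,1]>120)&(h[...,2]>120)&(w[...,2]>.09)&(w[...,2]<.16)&(w[...,0]<.56)&(w[...,0]>.48)&(d>0)
    q=w[b]; q=q[q[:,2]>.108]
    for x in np.arange(.5,.546,.004):
        s=abs(q[:,0]-x)<.002
        if s.any(): print(round(x,3),s.sum(),np.round(np.sort(q[s][:,1])[:6],4))
    # lateral face of lip: y vs x of leftmost
    for y in np.arange(-.102,-.08,.004):
        s=abs(q[:,1]-y)<.002
        if s.any(): print('y',round(y,3),s.sum(),np.round(np.sort(q[s][:,0])[[0,1,-2,-1]],4), 'lip back', np.round(q[s&(q[:,2]<.125)&(q[:,2]>.119)][:,0].max() if (s&(q[:,2]<.125)&(q[:,2]>.119)).any() else 0,4))
    # tray -y side face edge: pixels along bottom edge & line
    n=(d>0)&(w[...,2]>.003)&(w[...,2]<.012)&(h[...,1]<60)&(h[...,2]>60)&(w[...,0]>.49)&(w[...,0]<.7)&(w[...,1]<-.05)
    q=w[n]
    xs=[];ys=[]
    for x in np.arange(.51,.66,.01):
        s=abs(q[:,0]-x)<.005
        if s.sum()>3: xs.append(x);ys.append(np.median(np.sort(q[s][:,1])[:4]))
    print('tray edge',np.round(xs,3),np.round(ys,4),np.polyfit(xs,ys,1))
E
```

```text
0.5 16 [-0.1016 -0.0977 -0.0976 -0.0958 -0.0956 -0.0945]
0.504 44 [-0.1    -0.1    -0.0999 -0.0999 -0.0997 -0.0994]
0.508 26 [-0.1009 -0.1004 -0.1001 -0.0993 -0.0989 -0.0989]
0.512 28 [-0.1015 -0.1003 -0.1002 -0.1002 -0.1    -0.1   ]
0.516 15 [-0.1012 -0.0996 -0.0996 -0.0992 -0.099  -0.0988]
0.52 6 [-0.1001 -0.0994 -0.0982 -0.0969 -0.095  -0.0937]
0.524 7 [-0.1016 -0.0959 -0.0956 -0.0938 -0.0923 -0.0918]
0.528 84 [-0.1011 -0.1004 -0.1003 -0.0999 -0.0998 -0.0997]
0.532 59 [-0.1007 -0.1007 -0.1004 -0.1003 -0.1    -0.0999]
0.536 39 [-0.1012 -0.1008 -0.1007 -0.1006 -0.1002 -0.1001]
0.54 45 [-0.1018 -0.1016 -0.1007 -0.1007 -0.1007 -0.1006]
0.544 18 [-0.1008 -0.1005 -0.0999 -0.0998 -0.0998 -0.0997]
y -0.102 46 [0.5013 0.5064 0.5432 0.5433] lip back 0.5419
y -0.098 174 [0.5019 0.502  0.5444 0.5449] lip back 0.5428
y -0.094 58 [0.5011 0.5011 0.5403 0.5426] lip back 0.5289
y -0.09 52 [0.5011 0.5015 0.5401 0.5402] lip back 0.5286
y -0.086 46 [0.5021 0.5023 0.5398 0.5435] lip back 0.5293
y -0.082 11 [0.5026 0.5089 0.5311 0.5338] lip back 0.5302
tray edge [0.51 0.52 0.53 0.54 0.55 0.56 0.57 0.58
[... 650 characters left out ...]
102  -0.102  -0.1019 -0.1017 -0.1012 -0.1012]
0.54 45 [-0.1021 -0.1012 -0.1012 -0.1011 -0.1011 -0.101 ]
0.544 9 [-0.1018 -0.1002 -0.1    -0.1    -0.1    -0.0998]
y -0.102 96 [0.507  0.5071 0.5432 0.5433] lip back 0.5432
y -0.098 166 [0.501  0.5012 0.5437 0.5443] lip back 0.5437
y -0.094 44 [0.5012 0.5015 0.538  0.5406] lip back 0.5299
y -0.09 20 [0.5015 0.5016 0.5349 0.5409] lip back 0.5294
y -0.086 8 [0.502  0.5023 0.5082 0.5135] lip back 0.5135
tray edge [0.51 0.52 0.53 0.54 0.55 0.56 0.57 0.58 0.59 0.6  0.61 0.62 0.63 0.64
 0.65 0.66] [-0.1148 -0.1172 -0.1174 -0.1176 -0.1178 -0.1192 -0.1186 -0.1189 -0.1197
 -0.1198 -0.1202 -0.1215 -0.1215 -0.1218 -0.1219 -0.1215] [-0.04140928 -0.09511719]
```

```bash
cat >> h.py <<'E'
from scipy.spatial.transform import Rotation as R
def plan(p, phi, sign):
    """target TCP p (world), tool pointing down, jaw axis = sign*gate normal at world gate angle phi -> shift mm / rotvec deg in tool axes"""
    o=robot.get_obs(); q=np.array(o['orientation']); Rc=R.from_quat(q[[1,2,3,0]]); M=Rc.as_matrix()
    n=sign*np.array([np.cos(phi),-np.sin(phi),0]); x=np.array([0,0,-1.]); Rt=np.column_stack([x,n,np.cross(x,n)])
    print('axes',np.round(M,4).tolist()); print('pos',np.round(o['tool_pos'],4),'shift mm',np.round(M.T@(np.array(p)-o['tool_pos'])*1000,1),'rot deg',np.round(R.from_matrix(M.T@Rt).as_rotvec(degrees=True),2),'F',np.round(o['ft_force'],2),'t',o['clock'],'grip',o['grip_width'])
    print('joints',np.round(o['joints'],3))
E
python3 - <<'E'
from h import *
for s in (1,-1): plan([.4602,-.0168,.245],.466,s)
E
```

```text
axes [[-0.0, 0.3781, 0.9257], [-0.0001, 0.9257, -0.3781], [-1.0, -0.0001, 0.0]]
pos [0.208  0.5091 0.2154] shift mm [ -29.6 -391.5  432.4] rot deg [94.48  0.    0.  ] F [-0.36  0.19 -0.24] t 0.75 grip 0.08532226802003766
joints [ 1.098  0.351  1.652 -0.     1.139 -0.085]
axes [[-0.0, 0.3781, 0.9257], [-0.0001, 0.9257, -0.3781], [-1.0, -0.0001, 0.0]]
pos [0.208  0.5091 0.2154] shift mm [ -29.6 -391.5  432.4] rot deg [-85.52  -0.     0.  ] F [-0.36  0.19 -0.24] t 0.75 grip 0.08532226802003766
joints [ 1.098  0.351  1.652 -0.     1.139 -0.085]
```

Emit:
servo_tool(
  series=[
    {"x": -5, "y": -15, "z": 15, "rx": 5, "ry": 0, "rz": 0, "grip": 60},
    {"x": -10, "y": -45, "z": 50, "rx": 13, "ry": 0, "rz": 0, "grip": 60},
    {"x": -15, "y": -82, "z": 90, "rx": 22, "ry": 0, "rz": 0, "grip": 60},
    {"x": -20, "y": -120, "z": 132, "rx": 31, "ry": 0, "rz": 0, "grip": 60},
    {"x": -25, "y": -158, "z": 174, "rx": 40, "ry": 0, "rz": 0, "grip": 60},
    {"x": -30, "y": -196, "z": 216, "rx": 49, "ry": 0, "rz": 0, "grip": 60},
    {"x": -40, "y": -234, "z": 258, "rx": 58, "ry": 0, "rz": 0, "grip": 60},
    {"x": -45, "y": -270, "z": 298, "rx": 67, "ry": 0, "rz": 0, "grip": 60},
  ],
)

```text
clock: 1.75
tool_pos: [0.3824, 0.1448, 0.2611]
orientation: [0.502, 0.498, 0.502, -0.498]
ft_force: [0.7, 1.3, -1.3]
grip_width: 0.0598
```

```bash
python3 - <<'E'
from h import *
plan([.4602,-.0168,.245],.466,1)
E
```

```text
axes [[0.0013, 1.0, 0.0083], [0.0003, 0.0083, -1.0], [-1.0, 0.0013, -0.0003]]
pos [0.3824 0.1448 0.2611] shift mm [ 16.1  76.4 162.2] rot deg [27.17 -0.03 -0.07] F [ 0.69  1.35 -1.3 ] t 1.75 grip 0.05982133913845074
joints [0.248 0.033 1.927 0.    1.18  0.24 ]
```

Emit:
servo_tool(
  series=[
    {"x": 0, "y": 18, "z": 38, "rx": 6, "ry": 0, "rz": 0, "grip": 60},
    {"x": 0, "y": 36, "z": 76, "rx": 13, "ry": 0, "rz": 0, "grip": 60},
    {"x": 0, "y": 54, "z": 114, "rx": 20, "ry": 0, "rz": 0, "grip": 60},
    {"x": 5, "y": 70, "z": 146, "rx": 26, "ry": 0, "rz": 0, "grip": 60},
    {"x": 10, "y": 77, "z": 163, "rx": 28, "ry": 0, "rz": 0, "grip": 60},
    {"x": 15, "y": 77, "z": 163, "rx": 28, "ry": 0, "rz": 0, "grip": 60},
    {"x": 15, "y": 77, "z": 163, "rx": 28, "ry": 0, "rz": 0, "grip": 60},
  ],
)

```text
clock: 2.62
tool_pos: [0.4603, -0.0146, 0.245]
orientation: [-0.369, -0.603, -0.369, 0.604]
ft_force: [0.7, 0.2, -0.1]
grip_width: 0.0599
```

```bash
python3 - <<'E'
from h import *
plan([.4602,-.0168,.170],.466,1)
im,d,K,T=shot('wrist','w1'); w=cloud(d,K,T); m=red(im)
v,u=np.nonzero(m)
if len(u):
    print(u.min(),u.max(),v.min(),v.max()); p=np.median(w[m&(d>0)],0); print(p)
    uc=(u.min()+u.max())/2; vc=(v.min()+v.max())/2
    r=T[:3,:3]@np.array([(uc-K[0,2])/K[0,0],(vc-K[1,2])/K[1,1],1]); print('at z=.165',T[:3,3]+r*(.165-T[2,3])/r[2])
E
```

```text
axes [[-0.001, 0.8901, -0.4558], [0.0003, -0.4558, -0.8901], [-1.0, -0.001, 0.0001]]
pos [ 0.4603 -0.0146  0.245 ] shift mm [75.  1.  2.] rot deg [-0.42  0.01  0.06] F [ 0.66  0.25 -0.14] t 2.625 grip 0.05994098064138814
joints [-0.133  0.154  1.834  0.     1.155  0.34 ]
260 291 203 233
[ 0.46276686 -0.01430685  0.17288752]
at z=.165 [ 0.46193085 -0.01698303  0.165     ]
```

View pics/w1.png

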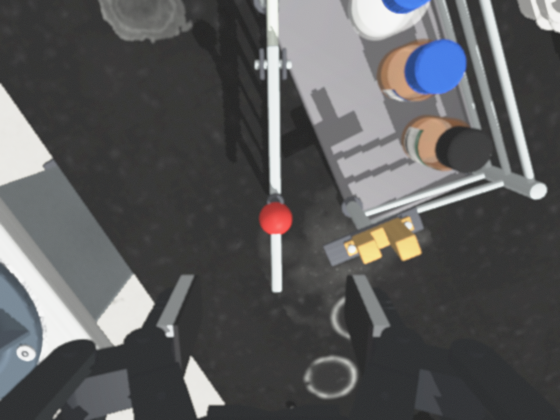

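The wrist view shows the knob at (276,218), the bar running straight down to its end at (277,290), which matches the jaw alignment, and the keeper at about (388,242). The knob comes out at (0.461, -0.017, 0.165) from all three cameras. I'm descending and closing on it.

Emit:
servo_tool(
  series=[
    {"x": 15, "y": 1.5, "z": 2, "rx": 0, "grip": 60},
    {"x": 35, "y": 1.5, "z": 2, "rx": 0, "grip": 60},
    {"x": 55, "y": 1.5, "z": 2, "rx": 0, "grip": 60},
    {"x": 70, "y": 1.5, "z": 2, "rx": 0, "grip": 60},
    {"x": 75, "y": 1.5, "z": 2, "rx": 0, "grip": 50},
    {"x": 75, "y": 1.5, "z": 2, "rx": 0, "grip": 40},
    {"x": 75, "y": 1.5, "z": 2, "rx": 0, "grip": 32},
    {"x": 75, "y": 1.5, "z": 2, "rx": 0, "grip": 28},
  ],
)

```text
validation failed for argument at $.se...
```

```bash
python3 - <<'E'
from h import *
plan([.461,-.017,.170],.466,1)
im,d,K,T=shot('wrist','w2'); shot('side','s2')
E
```

```text
axes [[-0.0005, 0.8902, -0.4557], [0.0002, -0.4557, -0.8902], [-1.0, -0.0005, 0.0]]
pos [ 0.4605 -0.0145  0.2453] shift mm [75.3  1.6  2. ] rot deg [-0.41  0.    0.03] F [-0.15  1.18 -0.34] t 2.675 grip 0.06019059589758938
joints [-0.133  0.153  1.833  0.     1.155  0.34 ]
```

View pics/w2.png

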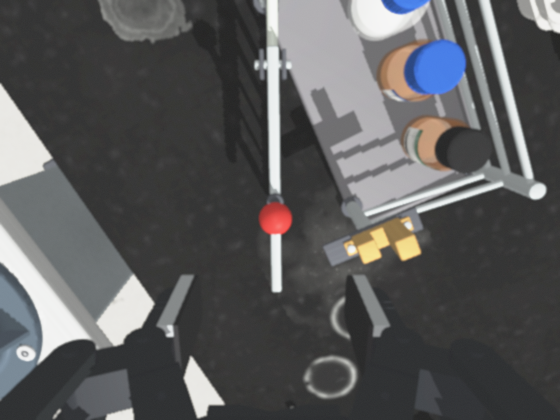

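View pics/s2.png

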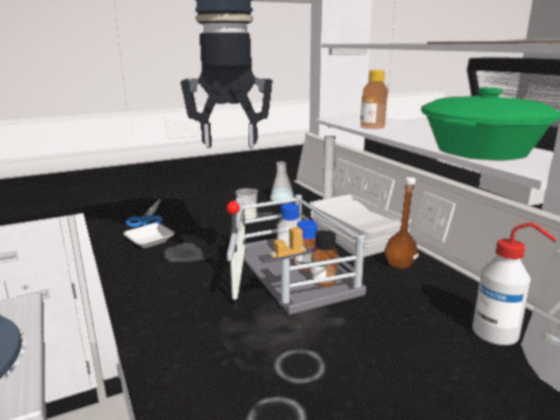

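The call was refused because every row needs all seven fields. Nothing moved: the jaws are still above the knob, which is at (233,208) in the side picture. I'm repeating it with full rows.

Emit:
servo_tool(
  series=[
    {"x": 15, "y": 1.5, "z": 2, "rx": 0, "ry": 0, "rz": 0, "grip": 60},
    {"x": 35, "y": 1.5, "z": 2, "rx": 0, "ry": 0, "rz": 0, "grip": 60},
    {"x": 55, "y": 1.5, "z": 2, "rx": 0, "ry": 0, "rz": 0, "grip": 60},
    {"x": 70, "y": 1.5, "z": 2, "rx": 0, "ry": 0, "rz": 0, "grip": 60},
    {"x": 75, "y": 1.5, "z": 2, "rx": 0, "ry": 0, "rz": 0, "grip": 50},
    {"x": 75, "y": 1.5, "z": 2, "rx": 0, "ry": 0, "rz": 0, "grip": 40},
    {"x": 75, "y": 1.5, "z": 2, "rx": 0, "ry": 0, "rz": 0, "grip": 32},
    {"x": 75, "y": 1.5, "z": 2, "rx": 0, "ry": 0, "rz": 0, "grip": 28},
  ],
)

```text
clock: 3.78
tool_pos: [0.4616, -0.0179, 0.1708]
orientation: [0.369, 0.604, 0.368, -0.603]
ft_force: [0.2, -0.2, 1.1]
grip_width: 0.0281
```

```bash
python3 - <<'E'
from h import *
plan([.461,-.017,.170],.466,1)
im,d,K,T=shot('wrist','w3'); im,d,K,T=shot('side','s3'); cv2.imwrite('pics/s3c.png',cv2.resize(im[130:310,160:400,::-1],None,fx=3.2,fy=3.2,interpolation=cv2.INTER_CUBIC))
E
```

```text
axes [[0.0009, 0.8893, -0.4574], [-0.0001, -0.4574, -0.8893], [-1.0, 0.0009, -0.0003]]
pos [ 0.4616 -0.0179  0.1708] shift mm [ 0.8 -1.  -0.5] rot deg [-0.52 -0.02 -0.05] F [ 0.23 -0.15  1.08] t 3.775 grip 0.028125378697715215
joints [-0.14   0.249  1.918  0.     0.974  0.335]
```

View pics/w3.png

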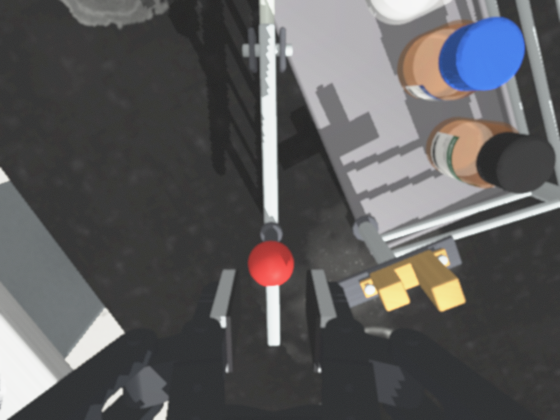

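View pics/s3c.png

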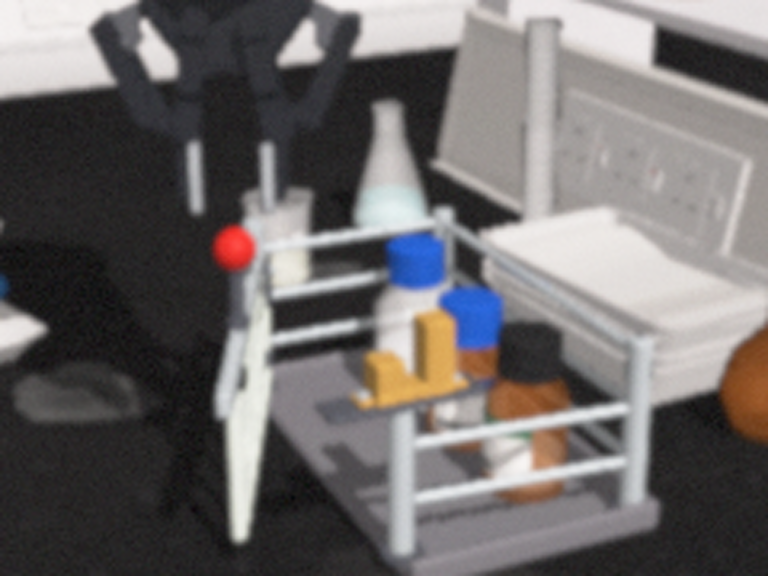

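```bash
python3 - <<'E'
from h import *
z=np.load('pics/s3.npz'); K,T,d=z['K'],z['T'],z['d']; W=cloud(d,K,T)
def pr(p,K,T): c=T[:3,:3].T@(np.array(p)-T[:3,3]); u=K@c/c[2]; return np.round(u[:2],1)
print(pr([.4616,-.0179,.1708],K,T),pr([.4616,-.0179,.149],K,T))
m=red(z['im'])&(np.indices(d.shape)[1]<300); print('knob',np.median(W[m],0))
z=np.load('pics/w3.npz'); Kw,Tw,dw=z['K'],z['T'],z['d']; print('wrist: tcp',pr([.4616,-.0179,.1708],Kw,Tw)); print(Tw[:3,3])
Ww=cloud(dw,Kw,Tw); m=red(z['im']); print('knob wrist',np.median(Ww[m],0))
for (u,v) in [(221,192),(243,190),(221,180)]: print('side px',u,v,W[v,u],d[v,u])
for (u,v) in [(231,275),(226,290),(318,275),(322,290)]: print('wrist px',u,v,Ww[v,u],dw[v,u])
print(robot.get_obs()['tool_pos'])
E
```

```text
[233.6 203.6] [234.1 215.9]
knob [ 0.45780121 -0.02304059  0.16631018]
wrist: tcp [271.2 270.2]
[0.49888045 0.05332293 0.32951472]
knob wrist [ 0.4633467  -0.01339766  0.17266771]
side px 221 192 [ 0.44044249 -0.01947235  0.19450232] 0.72704095
side px 243 190 [ 0.47233748 -0.03465369  0.19748041] 0.72670335
side px 221 180 [ 0.44150343 -0.01941941  0.21440061] 0.72072655
wrist px 231 275 [ 0.4523957  -0.00104417  0.19626368] 0.14834924
wrist px 226 290 [ 0.45164145 -0.00102247  0.20745354] 0.13782668
wrist px 318 275 [ 0.4831037  -0.01716638  0.1957354 ] 0.1489807
wrist px 322 290 [ 0.48315899 -0.01738932  0.20724257] 0.13810985
[ 0.46149651 -0.01790572  0.17067752]
```

```bash
python3 - <<'E'
from h import *
z=np.load('pics/s3.npz'); K,T,d,im=z['K'],z['T'],z['d'],z['im']; W=cloud(d,K,T)
# points in a column around TCP
m=(np.hypot(W[...,0]-.4615,W[...,1]+.018)<.045)&(W[...,2]>.15)&(d>0)
v,u=np.nonzero(m); print(v.min(),v.max(),u.min(),u.max())
for r in range(180,214,2):
    s=v==r
    if s.any(): print(r, [(int(c),round(float(W[r,c,0]),3),round(float(W[r,c,1]),3),round(float(W[r,c,2]),3)) for c in u[s][::3]])
a=cv2.resize(im[150:235,195:275,::-1],None,fx=7,fy=7,interpolation=cv2.INTER_NEAREST); a=cv2.convertScaleAbs(a,alpha=2,beta=30); cv2.imwrite('pics/s3z.png',a)
E
```

```text
39 216 198 259
180 [(215, 0.434, -0.012, 0.214), (218, 0.439, -0.013, 0.213), (221, 0.442, -0.019, 0.214), (224, 0.451, -0.006, 0.21), (243, 0.473, -0.035, 0.214), (246, 0.478, -0.035, 0.213), (249, 0.483, -0.036, 0.213)]
182 [(215, 0.433, -0.013, 0.211), (218, 0.438, -0.016, 0.211), (221, 0.441, -0.02, 0.211), (224, 0.451, -0.007, 0.206), (243, 0.473, -0.035, 0.211), (246, 0.478, -0.034, 0.21), (249, 0.482, -0.036, 0.21)]
184 [(215, 0.434, -0.012, 0.207), (218, 0.438, -0.014, 0.207), (221, 0.441, -0.018, 0.207), (224, 0.449, -0.011, 0.204), (243, 0.472, -0.036, 0.208), (246, 0.477, -0.036, 0.207), (249, 0.482, -0.036, 0.206)]
186 [(215, 0.433, -0.013, 0.204), (218, 0.437, -0.015, 0.204), (221, 0.441, -0.02, 0.205), (224, 0.45, -0.009, 0.2), (243, 0.473, -0.035, 0.204), (246, 0.478, -0.035, 0.203), (249, 0.482, -0.036, 0.203)]
188 [(215, 0.434, -0.01, 0.199), (218, 0.437, -0.016, 0.201), (221, 0.441, -0.018, 0.201), (224, 0.449, -0.01, 0.197), (243, 0.472, -0.035, 0.201), (246, 0.478, -0.035, 0.2), (249, 0.482, -0.037, 0.2)]
190 [(216, 0.434, -0.013, 0.197), (219, 0.439, -0.013, 0.19
[... 555 characters left out ...]
, -0.014, 0.174), (232, 0.458, -0.019, 0.174), (235, 0.463, -0.02, 0.174)]
204 [(227, 0.452, -0.013, 0.17), (230, 0.455, -0.02, 0.172), (233, 0.458, -0.024, 0.173), (236, 0.464, -0.024, 0.172)]
206 [(227, 0.451, -0.016, 0.168), (230, 0.453, -0.024, 0.17), (233, 0.457, -0.026, 0.17), (236, 0.463, -0.025, 0.169), (239, 0.469, -0.023, 0.167)]
208 [(227, 0.45, -0.018, 0.165), (230, 0.453, -0.024, 0.167), (233, 0.458, -0.024, 0.166), (236, 0.461, -0.029, 0.167), (239, 0.469, -0.023, 0.164)]
210 [(227, 0.45, -0.017, 0.161), (230, 0.452, -0.026, 0.164), (233, 0.457, -0.026, 0.163), (236, 0.462, -0.026, 0.162)]
212 [(229, 0.452, -0.021, 0.159), (232, 0.455, -0.027, 0.16), (235, 0.46, -0.027, 0.159)]
```

View pics/s3z.png

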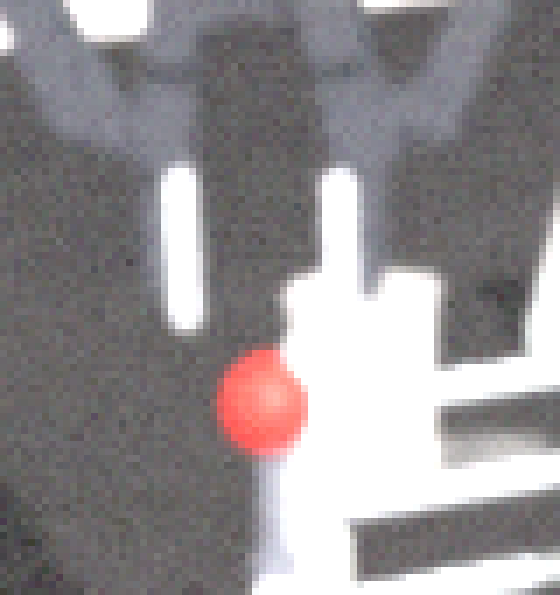

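In the side close-up the fingertips end at row 197, z about 0.187. The knob is at rows 201–215, z about 0.165. So the tips are roughly 15 mm behind the reported TCP, whereas the text puts them 22 mm ahead. Both cameras agree on this, so I'm trusting the images: open a little, go about 38 mm lower, and look again.

Emit:
servo_tool(
  series=[
    {"x": 0, "y": -1, "z": -1, "rx": 0, "ry": 0, "rz": 0, "grip": 40},
    {"x": 5, "y": -1, "z": -1, "rx": 0, "ry": 0, "rz": 0, "grip": 40},
    {"x": 12, "y": -1, "z": -1, "rx": 0, "ry": 0, "rz": 0, "grip": 40},
    {"x": 20, "y": -1, "z": -1, "rx": 0, "ry": 0, "rz": 0, "grip": 40},
    {"x": 28, "y": -1, "z": -1, "rx": 0, "ry": 0, "rz": 0, "grip": 40},
    {"x": 34, "y": -1, "z": -1, "rx": 0, "ry": 0, "rz": 0, "grip": 40},
    {"x": 36, "y": -1, "z": -1, "rx": 0, "ry": 0, "rz": 0, "grip": 40},
    {"x": 36, "y": -1, "z": -1, "rx": 0, "ry": 0, "rz": 0, "grip": 34},
  ],
)

```text
clock: 4.88
tool_pos: [0.4609, -0.0165, 0.1343]
orientation: [-0.368, -0.604, -0.368, 0.604]
ft_force: [-0.2, 0.7, 0.0]
grip_width: 0.0338
```

```bash
python3 - <<'E'
from h import *
plan([.461,-.017,.132],.466,1)
im,d,K,T=shot('wrist','w4'); im,d,K,T=shot('side','s4'); a=cv2.resize(im[150:235,195:275,::-1],None,fx=7,fy=7,interpolation=cv2.INTER_NEAREST); a=cv2.convertScaleAbs(a,alpha=2,beta=30); cv2.imwrite('pics/s4z.png',a)
E
```

```text
axes [[-0.0001, 0.8893, -0.4574], [-0.0, -0.4574, -0.8893], [-1.0, -0.0001, 0.0001]]
pos [ 0.4609 -0.0165  0.1343] shift mm [2.3 0.3 0.4] rot deg [-0.52  0.    0.  ] F [-0.19  0.73  0.02] t 4.875 grip 0.03382420925656746
joints [-0.137  0.304  1.952 -0.     0.886  0.338]
```

View pics/w4.png

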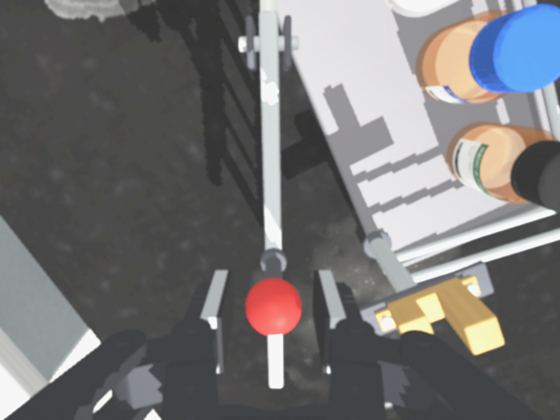

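View pics/s4z.png

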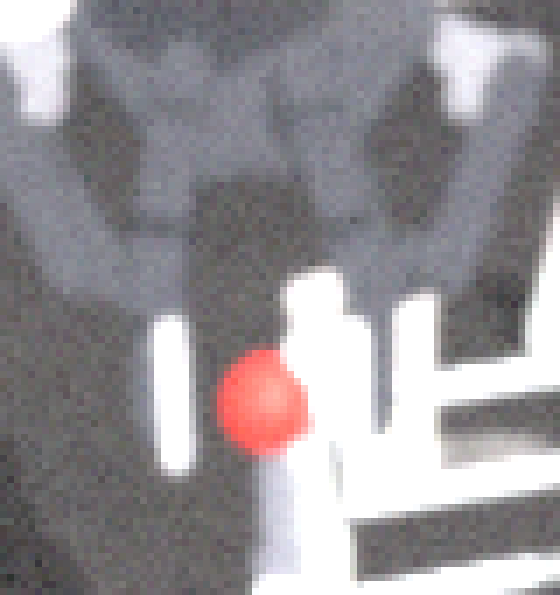

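The knob is now between the pads: in the wrist view it's at (272,305) between pads at x=215 and x=328, and in the side view it's level with the lower half of the pads. I'm closing the fingers.

Emit:
servo_tool(
  series=[
    {"x": 2, "y": 0, "z": 0, "rx": 0, "ry": 0, "rz": 0, "grip": 28},
    {"x": 2, "y": 0, "z": 0, "rx": 0, "ry": 0, "rz": 0, "grip": 24},
    {"x": 2, "y": 0, "z": 0, "rx": 0, "ry": 0, "rz": 0, "grip": 20},
    {"x": 2, "y": 0, "z": 0, "rx": 0, "ry": 0, "rz": 0, "grip": 18},
    {"x": 2, "y": 0, "z": 0, "rx": 0, "ry": 0, "rz": 0, "grip": 18},
  ],
)

```text
clock: 5.6
tool_pos: [0.461, -0.0166, 0.1325]
orientation: [0.368, 0.604, 0.368, -0.604]
ft_force: [-0.6, -0.0, 2.4]
grip_width: 0.0191
```

```bash
python3 - <<'E'
from h import *
plan([.461,-.017,.132],.466,1)
im,d,K,T=shot('scene','c5'); W=cloud(d,K,T); m=red(im)&(np.indices(d.shape)[1]<300); print(m.sum(),np.median(W[m],0)); a=cv2.resize(im[150:310,200:400,::-1],None,fx=4,fy=3.75); cv2.imwrite('pics/c5z.png',a)
E
```

```text
axes [[0.0002, 0.8893, -0.4574], [-0.0001, -0.4574, -0.8893], [-1.0, 0.0002, 0.0]]
pos [ 0.461  -0.0166  0.1325] shift mm [0.5 0.2 0.4] rot deg [-0.52  0.   -0.01] F [-0.57 -0.04  2.37] t 5.6 grip 0.019113791659079234
joints [-0.137  0.307  1.954 -0.     0.881  0.338]
119 [ 0.45790098 -0.02251784  0.17039684]
```

View pics/c5z.png

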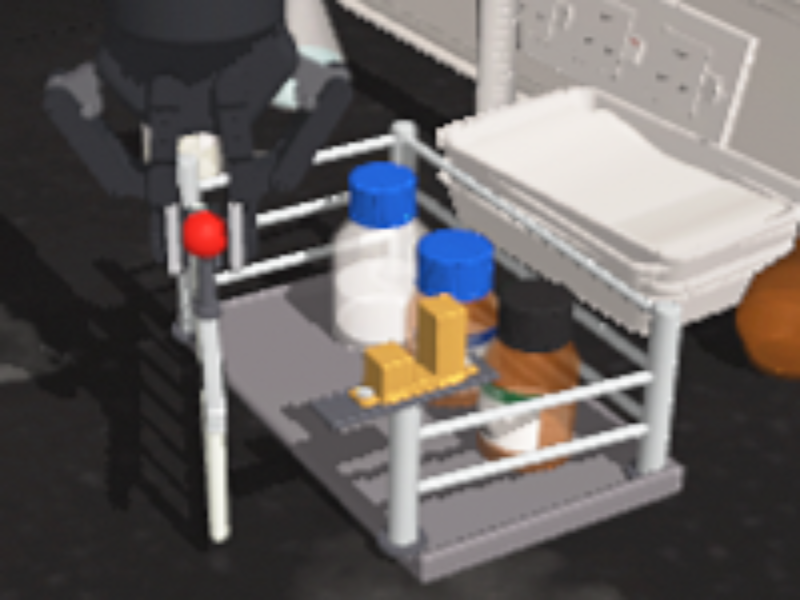

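Emit:
servo_tool(
  series=[
    {"x": 0, "y": 0, "z": 0, "rx": 0, "ry": 0, "rz": 0, "grip": 17},
    {"x": -1.7, "y": 0, "z": -0.9, "rx": 0, "ry": 0, "rz": 0, "grip": 17},
    {"x": -3.5, "y": 0, "z": -1.8, "rx": 0, "ry": 0, "rz": 0, "grip": 17},
    {"x": -5.2, "y": 0, "z": -2.7, "rx": 0, "ry": 0, "rz": 0, "grip": 17},
    {"x": -6.9, "y": 0, "z": -3.7, "rx": 0, "ry": 0, "rz": 0, "grip": 17},
  ],
)

```text
clock: 6.28
tool_pos: [0.4626, -0.0132, 0.1393]
orientation: [-0.368, -0.604, -0.368, 0.604]
ft_force: [-0.8, -3.0, 0.1]
grip_width: 0.0188
```

```bash
python3 - <<'E'
from h import *
plan([.461,-.017,.132],.466,1)
im,d,K,T=shot('side','s6'); W=cloud(d,K,T); m=red(im)&(np.indices(d.shape)[1]<300); print(m.sum(),np.median(W[m],0)); a=cv2.resize(im[150:310,180:380,::-1],None,fx=4,fy=3.75); cv2.imwrite('pics/s6z.png',a)
E
```

```text
axes [[-0.0002, 0.8893, -0.4573], [-0.0002, -0.4573, -0.8893], [-1.0, -0.0001, 0.0002]]
pos [ 0.4626 -0.0132  0.1393] shift mm [7.3 0.3 4.1] rot deg [-0.51  0.01  0.  ] F [-0.82 -2.96  0.12] t 6.275 grip 0.01882472242333405
joints [-0.129  0.298  1.944 -0.     0.899  0.346]
124 [ 0.45886903 -0.01961243  0.17345142]
```

View pics/s6z.png

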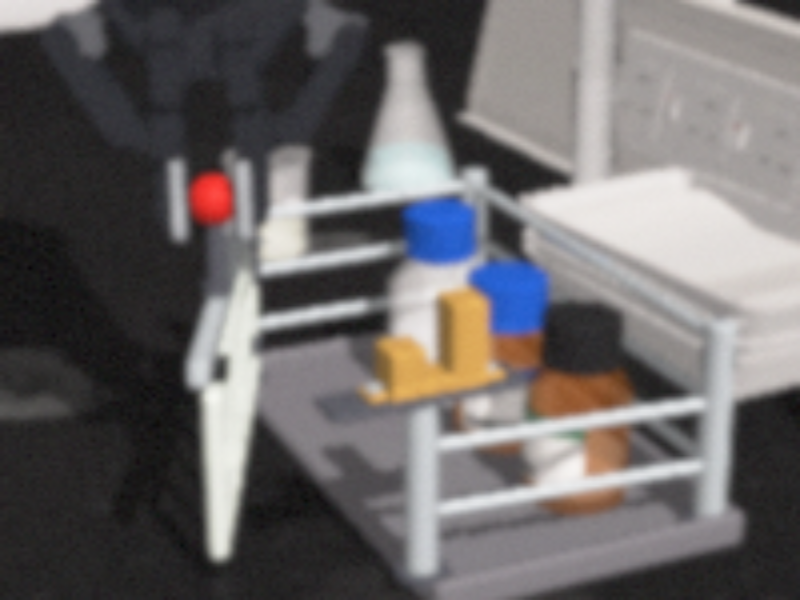

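The grip holds. The knob rose about 7 mm (side view, crop (212,198)) and the bar end is clear of its rest. I'm lifting on to about 0.14 rad.

Emit:
servo_tool(
  series=[
    {"x": -1.7, "y": 0, "z": -1.0, "rx": 0, "ry": 0, "rz": 0, "grip": 17},
    {"x": -3.3, "y": 0, "z": -2.1, "rx": 0, "ry": 0, "rz": 0, "grip": 17},
    {"x": -5, "y": 0, "z": -3.2, "rx": 0, "ry": 0, "rz": 0, "grip": 17},
    {"x": -6.6, "y": 0, "z": -4.3, "rx": 0, "ry": 0, "rz": 0, "grip": 17},
    {"x": -6.6, "y": 0, "z": -4.3, "rx": 0, "ry": 0, "rz": 0, "grip": 17},
  ],
)

```text
clock: 6.95
tool_pos: [0.4644, -0.0094, 0.1459]
orientation: [-0.368, -0.603, -0.368, 0.604]
ft_force: [-2.8, -4.8, 0.0]
grip_width: 0.0184
```

```bash
cat >> h.py <<'E'
H=np.array([.5276,.117])  # hinge estimate
def swing(phi, r, z):
    "TCP target for gate world angle phi, knob radius r from the hinge"
    p=[H[0]-r*np.sin(phi),H[1]-r*np.cos(phi),z]; plan(p,phi,1)
E
python3 - <<'E'
from h import *
o=robot.get_obs(); p=o['tool_pos'][:2]-H; print('r',np.hypot(*p),'phi',np.arctan2(-p[0],-p[1]))
im,d,K,T=shot('side','s7'); W=cloud(d,K,T); m=red(im)&(np.indices(d.shape)[1]<300); print(m.sum(),np.median(W[m],0)); a=cv2.resize(im[150:310,180:380,::-1],None,fx=4,fy=3.75); cv2.imwrite('pics/s7z.png',a)
r=np.hypot(*p); z=o['tool_pos'][2]
for f in [.4,.33,.26,.19,.13]: print(f); swing(f,r,z)
E
```

```text
r 0.14132465086483437 phi 0.4633817479703102
124 [ 0.46119406 -0.01614721  0.18022807]
0.4
axes [[-0.0004, 0.8894, -0.4572], [-0.0002, -0.4572, -0.8894], [-1.0, -0.0002, 0.0003]]
pos [ 0.4644 -0.0094  0.1459] shift mm [-0.   8.9 -0.4] rot deg [-4.29  0.02  0.01] F [-3.21 -4.4  -0.04] t 7.0 grip 0.01863188242150855
joints [-0.12   0.291  1.934 -0.     0.917  0.355]
0.33
axes [[-0.0004, 0.8894, -0.4572], [-0.0002, -0.4572, -0.8894], [-1.0, -0.0002, 0.0003]]
pos [ 0.4644 -0.0094  0.1459] shift mm [-0.  18.8 -1.5] rot deg [-8.3   0.02  0.02] F [-3.21 -4.4  -0.04] t 7.0 grip 0.01863188242150855
joints [-0.12   0.291  1.934 -0.     0.917  0.355]
0.26
axes [[-0.0004, 0.8894, -0.4572], [-0.0002, -0.4572, -0.8894], [-1.0, -0.0002, 0.0003]]
pos [ 0.4644 -0.0094  0.1459] shift mm [-0.  28.5 -3.3] rot deg [-12.31   0.02   0.02] F [-3.21 -4.4  -0.04] t 7.0 grip 0.01863188242150855
joints [-0.12   0.291  1.934 -0.     0.917  0.355]
0.19
axes [[-0.0004, 0.8894, -0.4572], [-0.0002, -0.4572, -0.8894], [-1.0, -0.0002, 0.0003]]
pos [ 0.4644 -0.0094  0.1459] shift mm [-0.  38.1 -5.7] rot deg [-16.32   0.02   0.02] F [-3.21 -4.4  -0.04] t 7.0 grip 0.01863188242150855
joints [-0.12   0.291  1.934 -0.     0.917  0.355]
0.13
axes [[-0.0004, 0.8894, -0.4572], [-0.0002, -0.4572, -0.8894], [-1.0, -0.0002, 0.0003]]
pos [ 0.4644 -0.0094  0.1459] shift mm [-0.  46.1 -8.3] rot deg [-19.76   0.02   0.02] F [-3.21 -4.4  -0.04] t 7.0 grip 0.01863188242150855
joints [-0.12   0.291  1.934 -0.     0.917  0.355]
```

View pics/s7z.png

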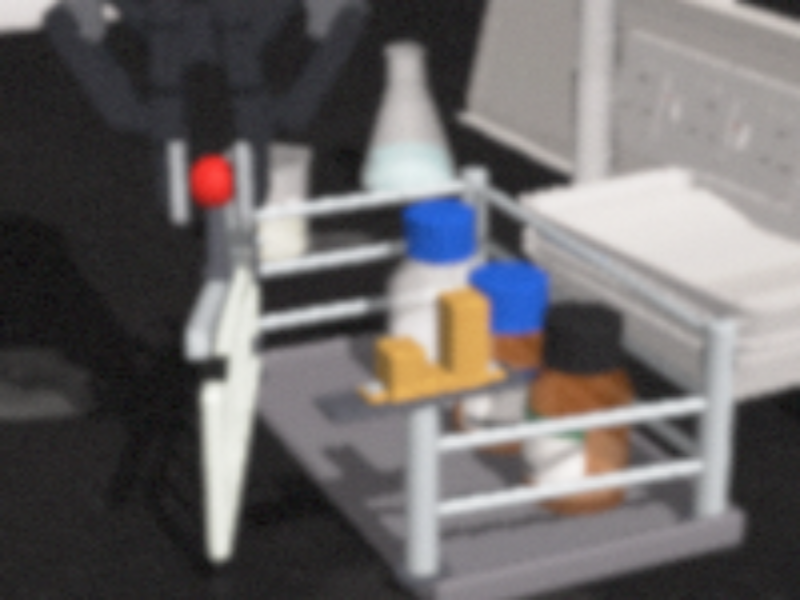

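The knob is now at z about 0.180, up 14 mm, so the bar is near 0.145 rad and about 130 mm high at the keeper. That's above the 123 mm lip and below the 141 mm back wall. I'm swinging the gate in, following the arc.

Emit:
servo_tool(
  series=[
    {"x": 0, "y": 3, "z": 0.5, "rx": -1.5, "ry": 0, "rz": 0, "grip": 17},
    {"x": 0, "y": 8.9, "z": 0.3, "rx": -4, "ry": 0, "rz": 0, "grip": 17},
    {"x": 0, "y": 15, "z": 0, "rx": -6.8, "ry": 0, "rz": 0, "grip": 17},
    {"x": 0, "y": 21.5, "z": -1, "rx": -9.4, "ry": 0, "rz": 0, "grip": 17},
    {"x": 0, "y": 28.5, "z": -2.4, "rx": -12.3, "ry": 0, "rz": 0, "grip": 17},
    {"x": 0, "y": 34.5, "z": -3.8, "rx": -14.8, "ry": 0, "rz": 0, "grip": 17},
    {"x": 0, "y": 40, "z": -5.3, "rx": -17.2, "ry": 0, "rz": 0, "grip": 17},
    {"x": 0, "y": 43, "z": -6.2, "rx": -18.5, "ry": 0, "rz": 0, "grip": 17},
  ],
)

```text
clock: 8.0
tool_pos: [0.506, -0.023, 0.1455]
orientation: [0.46, 0.537, 0.461, -0.536]
ft_force: [1.9, 5.5, -7.0]
grip_width: 0.0186
```

```bash
python3 - <<'E'
from h import *
o=robot.get_obs(); p=o['tool_pos'][:2]-H; r=np.hypot(*p); print('r',r,'phi',np.arctan2(-p[0],-p[1]))
im,d,K,T=shot('side','s8'); W=cloud(d,K,T); m=red(im)&(np.indices(d.shape)[1]<300); print(m.sum(),np.median(W[m],0)); a=cv2.resize(im[150:310,180:380,::-1],None,fx=4,fy=3.75); cv2.imwrite('pics/s8z.png',a)
shot('wrist','w8')
for f in [.08,.05,.04,.025,.017]: print(f); swing(f,r,o['tool_pos'][2])
E
```

```text
r 0.14163031417541408 phi 0.1532118110618814
114 [ 0.50482518 -0.03039536  0.18033334]
0.08
axes [[0.0001, 0.9885, -0.1511], [0.0012, -0.1511, -0.9885], [-1.0, -0.0001, -0.0012]]
pos [ 0.506  -0.023   0.1455] shift mm [ 0.  10.4 -0.4] rot deg [-4.11 -0.07  0.  ] F [ 2.95  6.09 -8.47] t 8.1 grip 0.01875392487929603
joints [-1.380e-01  3.610e-01  1.832e+00  1.000e-03  9.490e-01  1.300e-02]
0.05
axes [[0.0001, 0.9885, -0.1511], [0.0012, -0.1511, -0.9885], [-1.0, -0.0001, -0.0012]]
pos [ 0.506  -0.023   0.1455] shift mm [ 0.  14.6 -0.7] rot deg [-5.83 -0.07  0.  ] F [ 2.95  6.09 -8.47] t 8.1 grip 0.01875392487929603
joints [-1.380e-01  3.610e-01  1.832e+00  1.000e-03  9.490e-01  1.300e-02]
0.04
axes [[0.0001, 0.9885, -0.1511], [0.0012, -0.1511, -0.9885], [-1.0, -0.0001, -0.0012]]
pos [ 0.506  -0.023   0.1455] shift mm [ 0.  16.  -0.9] rot deg [-6.4  -0.07 -0.  ] F [ 2.95  6.09 -8.47] t 8.1 grip 0.01875392487929603
joints [-1.380e-01  3.610e-01  1.832e+00  1.000e-03  9.490e-01  1.300e-02]
0.025
axes [[0.0001, 0.9885, -0.1511], [0.0012, -0.1511, -0.9885], [-1.0, -0.0001, -0.0012]]
pos [ 0.506  -0.023   0.1455] shift mm [ 0.  18.1 -1.1] rot deg [-7.26 -0.07 -0.  ] F [ 2.95  6.09 -8.47] t 8.1 grip 0.01875392487929603
joints [-1.380e-01  3.610e-01  1.832e+00  1.000e-03  9.490e-01  1.300e-02]
0.017
axes [[0.0001, 0.9885, -0.1511], [0.0012, -0.1511, -0.9885], [-1.0, -0.0001, -0.0012]]
pos [ 0.506  -0.023   0.1455] shift mm [ 0.  19.2 -1.3] rot deg [-7.72 -0.07 -0.  ] F [ 2.95  6.09 -8.47] t 8.1 grip 0.01875392487929603
joints [-1.380e-01  3.610e-01  1.832e+00  1.000e-03  9.490e-01  1.300e-02]
```

View pics/s8z.png

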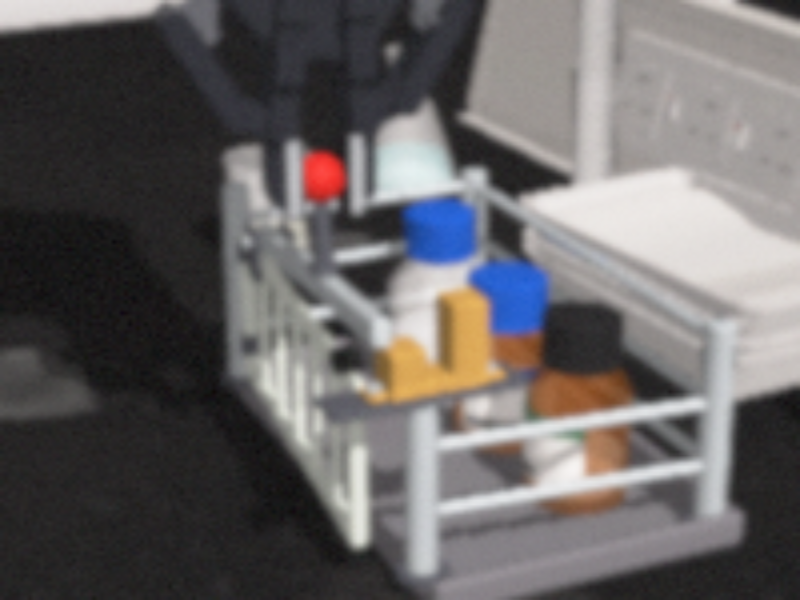

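View pics/w8.png

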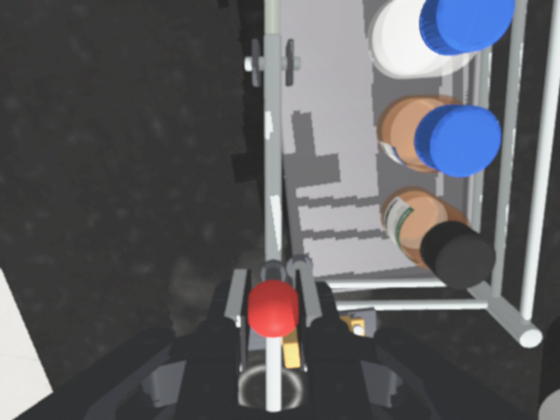

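```bash
python3 - <<'E'
from h import *
z=np.load('pics/s8.npz'); K,T,d,im=z['K'],z['T'],z['d'],z['im']; W=cloud(d,K,T)
for v in range(226,246,2): print(v,[tuple(np.round(W[v,u]*1000).astype(int)) for u in range(262,286,3)])
a=cv2.resize(im[195:265,250:320,::-1],None,fx=8,fy=8,interpolation=cv2.INTER_CUBIC); cv2.imwrite('pics/s8y.png',a)
E
```

```text
226 [(np.int64(497), np.int64(-50), np.int64(136)), (np.int64(500), np.int64(-56), np.int64(138)), (np.int64(643), np.int64(242), np.int64(1)), (np.int64(650), np.int64(240), np.int64(0)), (np.int64(656), np.int64(236), np.int64(0)), (np.int64(588), np.int64(79), np.int64(71)), (np.int64(592), np.int64(75), np.int64(72)), (np.int64(594), np.int64(64), np.int64(75))]
228 [(np.int64(497), np.int64(-50), np.int64(133)), (np.int64(496), np.int64(-65), np.int64(138)), (np.int64(500), np.int64(-68), np.int64(139)), (np.int64(645), np.int64(229), np.int64(0)), (np.int64(652), np.int64(227), np.int64(-1)), (np.int64(588), np.int64(80), np.int64(66)), (np.int64(590), np.int64(70), np.int64(70)), (np.int64(595), np.int64(66), np.int64(70))]
230 [(np.int64(497), np.int64(-51), np.int64(129)), (np.int64(495), np.int64(-68), np.int64(136)), (np.int64(495), np.int64(-79), np.int64(140)), (np.int64(500), np.int64(-80), np.int64(140)), (np.int64(604), np.int64(127), np.int64(41)), (np.int64(587), np.int64(78), np.int64(63)), (np.int64(589), np.int64(68), np.int64(66)), (np.int64(593), np.int64(63), 
[... 1956 characters left out ...]
64(501), np.int64(-52), np.int64(107)), (np.int64(505), np.int64(-57), np.int64(109)), (np.int64(600), np.int64(134), np.int64(11)), (np.int64(490), np.int64(-110), np.int64(133)), (np.int64(505), np.int64(-90), np.int64(122)), (np.int64(509), np.int64(-94), np.int64(122)), (np.int64(513), np.int64(-95), np.int64(122))]
244 [(np.int64(495), np.int64(-54), np.int64(106)), (np.int64(497), np.int64(-61), np.int64(108)), (np.int64(502), np.int64(-63), np.int64(108)), (np.int64(598), np.int64(130), np.int64(8)), (np.int64(502), np.int64(-86), np.int64(118)), (np.int64(502), np.int64(-97), np.int64(122)), (np.int64(507), np.int64(-98), np.int64(121)), (np.int64(511), np.int64(-99), np.int64(121))]
```

View pics/s8y.png

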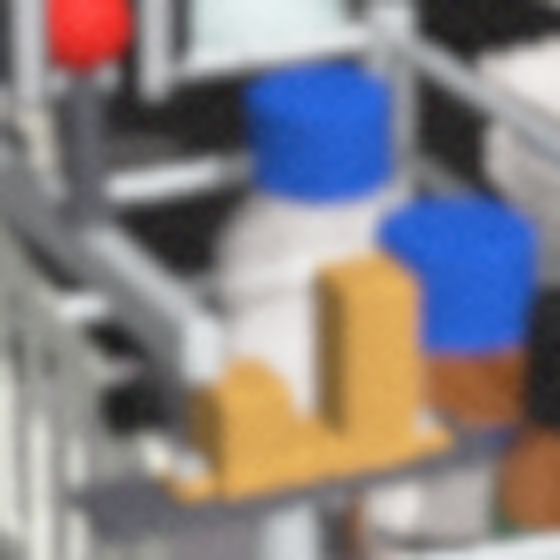

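The close-up shows the bar end (crop (200,350)) at an underside of about 132 mm, just in front of and above the lip. So the bar clears it by about 5 mm and isn't touching. I'm easing the radial strain by 1 mm and closing to roughly 3 mm short of the back wall.

Emit:
servo_tool(
  series=[
    {"x": -0.5, "y": 1, "z": -1.2, "rx": -0.5, "ry": 0, "rz": 0, "grip": 17},
    {"x": -0.5, "y": 4, "z": -1.4, "rx": -1.6, "ry": 0, "rz": 0, "grip": 17},
    {"x": -0.5, "y": 7, "z": -1.5, "rx": -2.8, "ry": 0, "rz": 0, "grip": 17},
    {"x": -0.5, "y": 10, "z": -1.7, "rx": -4, "ry": 0, "rz": 0, "grip": 17},
    {"x": -0.5, "y": 12, "z": -1.9, "rx": -4.8, "ry": 0, "rz": 0, "grip": 17},
    {"x": -0.5, "y": 13, "z": -2, "rx": -5.2, "ry": 0, "rz": 0, "grip": 17},
    {"x": -0.5, "y": 13, "z": -2, "rx": -5.2, "ry": 0, "rz": 0, "grip": 17},
  ],
)

```text
clock: 8.98
tool_pos: [0.519, -0.0236, 0.1464]
orientation: [0.485, 0.515, 0.484, -0.515]
ft_force: [1.2, -0.1, -4.1]
grip_width: 0.0184
```

```bash
python3 - <<'E'
from h import *
o=robot.get_obs(); p=o['tool_pos'][:2]-H; r=np.hypot(*p); print('r',r,'phi',np.arctan2(-p[0],-p[1]))
for k in range(2):
  im,d,K,T=shot('scene','c9'); print(np.round(robot.get_obs()['ft_force'],2))
W=cloud(d,K,T); m=red(im)&(np.indices(d.shape)[1]<300); print(m.sum(),np.median(W[m],0)); a=cv2.resize(im[190:270,260:340,::-1],None,fx=7,fy=7,interpolation=cv2.INTER_CUBIC); cv2.imwrite('pics/c9z.png',a)
for f in [.025,.017]: print(f); swing(f,r,o['tool_pos'][2])
E
```

```text
r 0.14088117919629467 phi 0.06091315819838622
[ 1.63  0.21 -5.02]
[ 1.81  0.67 -4.47]
90 [ 0.5184608  -0.03012576  0.18411732]
0.025
axes [[0.0005, 0.9981, -0.0616], [-0.0, -0.0616, -0.9981], [-1.0, 0.0005, 0.0]]
pos [ 0.519  -0.0236  0.1465] shift mm [ 0.1  5.1 -0.1] rot deg [-2.1   0.   -0.03] F [ 1.81  0.67 -4.47] t 9.075 grip 0.018939915019860958
joints [-0.135  0.381  1.798  0.     0.962 -0.074]
0.017
axes [[0.0005, 0.9981, -0.0616], [-0.0, -0.0616, -0.9981], [-1.0, 0.0005, 0.0]]
pos [ 0.519  -0.0236  0.1465] shift mm [ 0.1  6.2 -0.1] rot deg [-2.56  0.   -0.03] F [ 1.81  0.67 -4.47] t 9.075 grip 0.018939915019860958
joints [-0.135  0.381  1.798  0.     0.962 -0.074]
```

View pics/c9z.png

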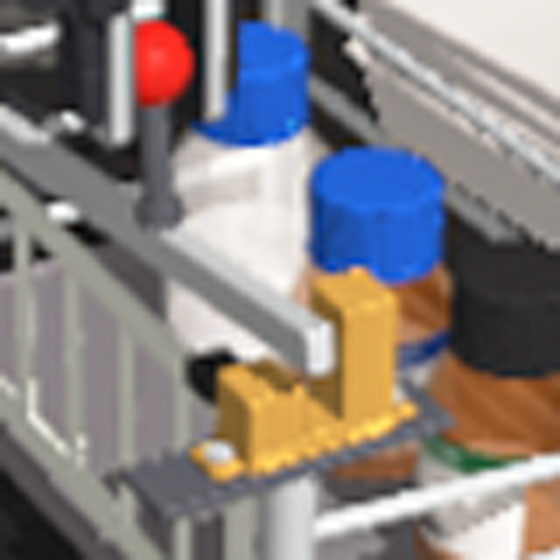

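The scene close-up shows the bar end (crop (318,345)) above the notch, between lip and back wall and still a few mm from the wall. Side force is about 1.5 N. Next I'm feeling for the wall in small steps.

Emit:
servo_tool(
  series=[
    {"x": 0, "y": 0.7, "z": 0, "rx": -0.3, "ry": 0, "rz": 0, "grip": 17},
    {"x": 0, "y": 1.4, "z": 0, "rx": -0.6, "ry": 0, "rz": 0, "grip": 17},
    {"x": 0, "y": 2.1, "z": 0, "rx": -0.9, "ry": 0, "rz": 0, "grip": 17},
    {"x": 0, "y": 2.8, "z": 0, "rx": -1.2, "ry": 0, "rz": 0, "grip": 17},
    {"x": 0, "y": 2.8, "z": 0, "rx": -1.2, "ry": 0, "rz": 0, "grip": 17},
  ],
)

```text
clock: 9.7
tool_pos: [0.5217, -0.0238, 0.1464]
orientation: [0.49, 0.51, 0.49, -0.51]
ft_force: [1.8, 0.2, -4.9]
grip_width: 0.0185
```

Emit:
servo_tool(
  series=[
    {"x": 0, "y": 0.5, "z": 0, "rx": -0.2, "ry": 0, "rz": 0, "grip": 17},
    {"x": 0, "y": 0.5, "z": 0, "rx": -0.2, "ry": 0, "rz": 0, "grip": 17},
  ],
)

```text
clock: 9.95
tool_pos: [0.5222, -0.0238, 0.1464]
orientation: [0.491, 0.509, 0.491, -0.509]
ft_force: [1.3, -0.5, -3.5]
grip_width: 0.0191
```

Emit:
servo_tool(
  series=[
    {"x": 0, "y": 0.5, "z": 0, "rx": -0.2, "ry": 0, "rz": 0, "grip": 17},
    {"x": 0, "y": 0.5, "z": 0, "rx": -0.2, "ry": 0, "rz": 0, "grip": 17},
  ],
)

```text
clock: 10.2
tool_pos: [0.5226, -0.0238, 0.1464]
orientation: [-0.492, -0.508, -0.492, 0.508]
ft_force: [0.6, 0.3, -4.0]
grip_width: 0.0186
```

Emit:
servo_tool(
  series=[
    {"x": 0, "y": 0.5, "z": 0, "rx": -0.2, "ry": 0, "rz": 0, "grip": 17},
    {"x": 0, "y": 0.5, "z": 0, "rx": -0.2, "ry": 0, "rz": 0, "grip": 17},
  ],
)

```text
clock: 10.45
tool_pos: [0.5231, -0.0238, 0.1464]
orientation: [-0.493, -0.507, -0.492, 0.507]
ft_force: [1.0, -0.4, -4.0]
grip_width: 0.0184
```

```bash
python3 - <<'E'
from h import *
im,d,K,T=shot('scene','c10'); print(np.round(robot.get_obs()['ft_force'],2))
a=cv2.resize(im[190:270,260:340,::-1],None,fx=7,fy=7,interpolation=cv2.INTER_CUBIC); cv2.imwrite('pics/c10z.png',a)
E
```

```text
[ 1.39 -0.84 -4.19]
```

View pics/c10z.png

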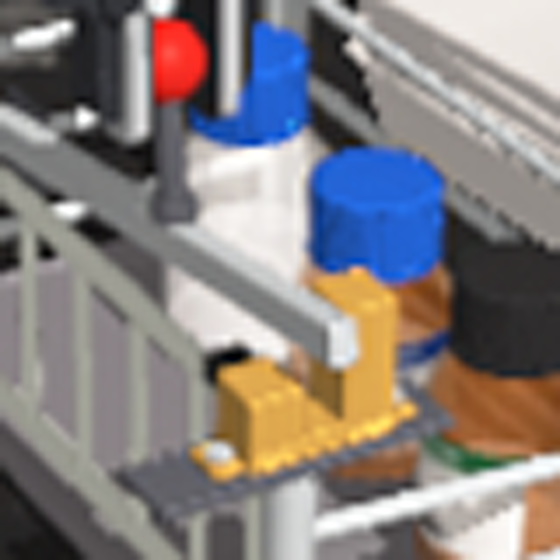

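```bash
python3 - <<'E'
from h import *
z=np.load('pics/c10.npz'); K,T,d,im=z['K'],z['T'],z['d'],z['im']; W=cloud(d,K,T)
h=cv2.cvtColor(im,cv2.COLOR_RGB2HSV)
m=(h[...,1]<50)&(W[...,2]>.125)&(W[...,2]<.15)&(W[...,1]<-.06)&(W[...,1]>-.13)&(W[...,0]<.54)&(W[...,0]>.49)
q=W[m]
for y in np.arange(-.114,-.06,.005):
    s=abs(q[:,1]-y)<.0025
    if s.sum(): e=q[s]; print(round(y,3),s.sum(),np.round([e[:,0].min(),np.percentile(e[:,0],5),np.percentile(e[:,0],95),e[:,0].max(),e[:,2].min(),e[:,2].max()],4))
E
```

```text
-0.114 6 [0.5164 0.5165 0.5222 0.5226 0.1376 0.1446]
-0.109 28 [0.5152 0.5155 0.5241 0.5246 0.1349 0.1492]
-0.104 16 [0.5153 0.5155 0.5216 0.5238 0.1359 0.148 ]
-0.099 12 [0.5163 0.5163 0.5227 0.5231 0.136  0.1472]
-0.094 14 [0.5159 0.5159 0.5216 0.5228 0.1355 0.1462]
-0.089 12 [0.5165 0.5166 0.5228 0.5234 0.1351 0.145 ]
-0.084 13 [0.5168 0.517  0.5231 0.5245 0.1339 0.1449]
-0.079 17 [0.5165 0.5166 0.5226 0.5254 0.1334 0.144 ]
-0.074 10 [0.5166 0.5169 0.522  0.5231 0.1332 0.1435]
-0.069 16 [0.5167 0.5168 0.5237 0.5244 0.1307 0.1424]
-0.064 12 [0.5171 0.5172 0.5231 0.5249 0.1299 0.1423]
```

Emit:
servo_tool(
  series=[
    {"x": 0, "y": 0.5, "z": 0, "rx": -0.2, "ry": 0, "rz": 0, "grip": 17},
    {"x": 0, "y": 1.0, "z": 0, "rx": -0.4, "ry": 0, "rz": 0, "grip": 17},
    {"x": 0, "y": 1.5, "z": 0, "rx": -0.6, "ry": 0, "rz": 0, "grip": 17},
    {"x": 0, "y": 1.5, "z": 0, "rx": -0.6, "ry": 0, "rz": 0, "grip": 17},
  ],
)

```text
clock: 11.0
tool_pos: [0.5247, -0.0239, 0.1464]
orientation: [-0.495, -0.505, -0.495, 0.505]
ft_force: [0.6, -0.8, -3.8]
grip_width: 0.0186
```

Emit:
servo_tool(
  series=[
    {"x": 0, "y": 0.5, "z": 0, "rx": -0.2, "ry": 0, "rz": 0, "grip": 17},
    {"x": 0, "y": 0.5, "z": 0, "rx": -0.2, "ry": 0, "rz": 0, "grip": 17},
  ],
)

```text
clock: 11.25
tool_pos: [0.5251, -0.0239, 0.1464]
orientation: [0.496, 0.504, 0.496, -0.504]
ft_force: [2.5, -0.2, -4.7]
grip_width: 0.0189
```

Emit:
servo_tool(
  series=[
    {"x": 0, "y": 0.4, "z": 0, "rx": -0.15, "ry": 0, "rz": 0, "grip": 17},
    {"x": 0, "y": 0.4, "z": 0, "rx": -0.15, "ry": 0, "rz": 0, "grip": 17},
  ],
)

```text
clock: 11.5
tool_pos: [0.5255, -0.0239, 0.1464]
orientation: [-0.497, -0.503, -0.497, 0.503]
ft_force: [0.2, -0.6, -4.4]
grip_width: 0.0186
```

Emit:
servo_tool(
  series=[
    {"x": 0, "y": 0.4, "z": 0, "rx": -0.15, "ry": 0, "rz": 0, "grip": 17},
    {"x": 0, "y": 0.4, "z": 0, "rx": -0.15, "ry": 0, "rz": 0, "grip": 17},
  ],
)

```text
clock: 11.75
tool_pos: [0.5258, -0.0239, 0.1464]
orientation: [-0.497, -0.503, -0.497, 0.503]
ft_force: [-0.8, -0.3, -3.4]
grip_width: 0.0187
```

Emit:
servo_tool(
  series=[
    {"x": 0, "y": 0.3, "z": 0, "rx": 0, "ry": 0, "rz": 0, "grip": 17},
    {"x": 0, "y": 0.3, "z": 0, "rx": 0, "ry": 0, "rz": 0, "grip": 17},
  ],
)

```text
clock: 12.0
tool_pos: [0.5259, -0.0239, 0.1463]
orientation: [-0.497, -0.502, -0.498, 0.503]
ft_force: [-3.5, -0.4, -2.2]
grip_width: 0.0185
```

```bash
python3 - <<'E'
from h import *
print(np.round(robot.get_obs()['ft_force'],2)); im,d,K,T=shot('scene','c11'); print(np.round(robot.get_obs()['ft_force'],2))
W=cloud(d,K,T)
h=cv2.cvtColor(im,cv2.COLOR_RGB2HSV)
m=(h[...,1]<50)&(W[...,2]>.125)&(W[...,2]<.15)&(W[...,1]<-.06)&(W[...,1]>-.13)&(W[...,0]<.54)&(W[...,0]>.49)
q=W[m]
for y in np.arange(-.114,-.06,.005):
    s=abs(q[:,1]-y)<.0025
    if s.sum(): e=q[s]; print(round(y,3),s.sum(),np.round([e[:,0].min(),e[:,0].max(),e[:,2].min(),e[:,2].max()],4))
a=cv2.resize(im[190:270,260:340,::-1],None,fx=7,fy=7,interpolation=cv2.INTER_CUBIC); cv2.imwrite('pics/c11z.png',a)
E
```

```text
[-3.51 -0.41 -2.16]
[-3.49 -1.37 -1.7 ]
-0.114 8 [0.5208 0.5268 0.1381 0.1445]
-0.109 26 [0.5204 0.5277 0.1364 0.1477]
-0.104 15 [0.5192 0.5272 0.1356 0.1476]
-0.099 12 [0.5202 0.5264 0.1352 0.1465]
-0.094 15 [0.52   0.5252 0.135  0.1466]
-0.089 17 [0.5199 0.5265 0.1334 0.1461]
-0.084 13 [0.5196 0.527  0.1353 0.1449]
-0.079 13 [0.519  0.5268 0.1321 0.1441]
-0.074 10 [0.5199 0.5265 0.1328 0.1432]
-0.069 15 [0.5195 0.528  0.132  0.1427]
-0.064 12 [0.5206 0.5267 0.1302 0.1416]
```

View pics/c11z.png

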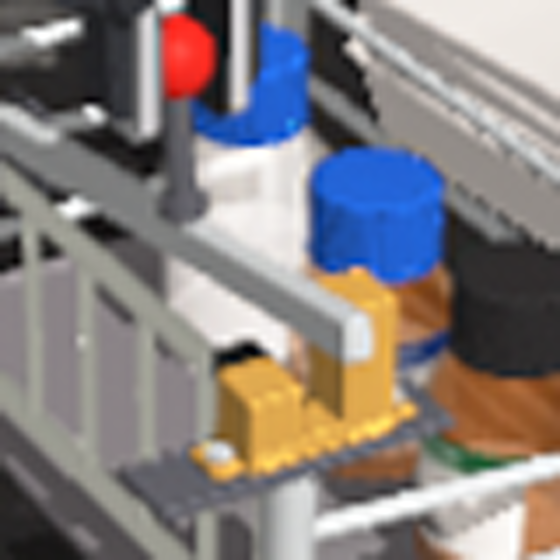

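Contact: the side force went from about +1 to -3.5 N and the tool stalled at x=0.5259. The camera puts the bar at 0.520–0.528, against the wall face at 0.528, so the two agree. Now I'm backing off 1.3 mm to centre in the notch (3 mm total play at the keeper) and starting to lower.

Emit:
servo_tool(
  series=[
    {"x": 0, "y": -0.6, "z": 0, "rx": 0, "ry": 0, "rz": 0, "grip": 17},
    {"x": 0, "y": -1.3, "z": 0, "rx": 0, "ry": 0, "rz": 0, "grip": 17},
    {"x": 1.5, "y": -1.3, "z": 1.0, "rx": 0, "ry": 0, "rz": 0, "grip": 17},
    {"x": 3, "y": -1.3, "z": 2.0, "rx": 0, "ry": 0, "rz": 0, "grip": 17},
    {"x": 3, "y": -1.3, "z": 2.0, "rx": 0, "ry": 0, "rz": 0, "grip": 17},
  ],
)

```text
clock: 12.68
tool_pos: [0.525, -0.0259, 0.1433]
orientation: [0.497, 0.503, 0.497, -0.503]
ft_force: [3.1, 0.7, -4.4]
grip_width: 0.0185
```

```bash
cat >> h.py <<'E'
def bar(out):
    print(np.round(robot.get_obs()['ft_force'],2)); im,d,K,T=shot('scene',out); o=robot.get_obs(); print(np.round(o['ft_force'],2),np.round(o['tool_pos'],4),o['clock'])
    W=cloud(d,K,T)
    h=cv2.cvtColor(im,cv2.COLOR_RGB2HSV)
    m=(h[...,1]<50)&(W[...,2]>.112)&(W[...,2]<.15)&(W[...,1]<-.06)&(W[...,1]>-.13)&(W[...,0]<.54)&(W[...,0]>.49)
    q=W[m]
    for y in np.arange(-.109,-.06,.01):
        s=abs(q[:,1]-y)<.005
        if s.sum(): e=q[s]; print(round(y,3),s.sum(),np.round([np.percentile(e[:,0],3),np.percentile(e[:,0],97),e[:,2].min(),e[:,2].max()],4))
    a=cv2.resize(im[190:270,260:340,::-1],None,fx=7,fy=7,interpolation=cv2.INTER_CUBIC); cv2.imwrite('pics/%sz.png'%out,a)
E
python3 -c "
from h import *
bar('c12')"
```

```text
[ 3.07  0.67 -4.37]
[ 3.97  0.76 -3.87] [ 0.525  -0.0259  0.1434] 12.725
-0.109 39 [0.5189 0.5255 0.13   0.1431]
-0.099 34 [0.5189 0.5333 0.1208 0.1419]
-0.089 28 [0.5189 0.5268 0.1287 0.1399]
-0.079 27 [0.5188 0.5263 0.1261 0.1402]
-0.069 27 [0.5186 0.5265 0.1257 0.1382]
```

View pics/c12z.png

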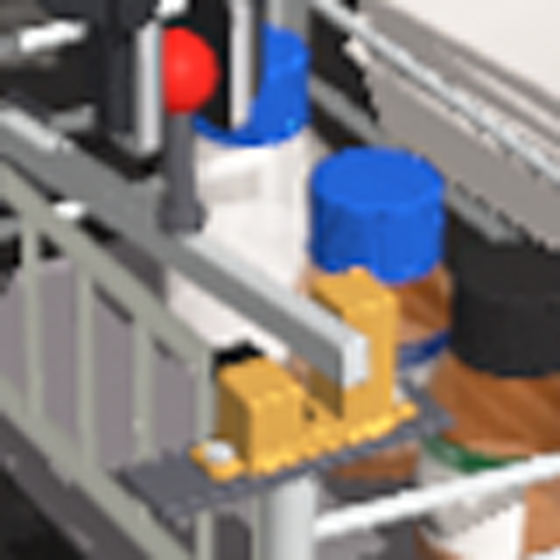

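The bar is centred over the notch: bar 0.519–0.527, notch about 0.5175–0.528. I'm lowering it through lip height.

Emit:
servo_tool(
  series=[
    {"x": 1, "y": 0, "z": 0.6, "rx": 0, "ry": 0, "rz": 0, "grip": 17},
    {"x": 2, "y": 0, "z": 1.2, "rx": 0, "ry": 0, "rz": 0, "grip": 17},
    {"x": 3, "y": 0, "z": 1.8, "rx": 0, "ry": 0, "rz": 0, "grip": 17},
    {"x": 4, "y": 0, "z": 2.4, "rx": 0, "ry": 0, "rz": 0, "grip": 17},
    {"x": 4, "y": 0, "z": 2.4, "rx": 0, "ry": 0, "rz": 0, "grip": 17},
  ],
)

```text
clock: 13.35
tool_pos: [0.5249, -0.0283, 0.1394]
orientation: [-0.497, -0.503, -0.497, 0.503]
ft_force: [2.3, -0.9, -2.6]
grip_width: 0.019
```

```bash
python3 -c "
from h import *
bar('c13')"
```

```text
[ 2.26 -0.87 -2.61]
[ 3.07 -0.68 -2.35] [ 0.5249 -0.0283  0.1394] 13.4
-0.109 40 [0.5184 0.5251 0.1234 0.1358]
-0.099 29 [0.5186 0.5276 0.1126 0.1351]
-0.089 27 [0.5188 0.5263 0.1232 0.1339]
-0.079 25 [0.5189 0.5259 0.1211 0.1337]
-0.069 26 [0.5185 0.5269 0.1199 0.1339]
```

View pics/c13z.png

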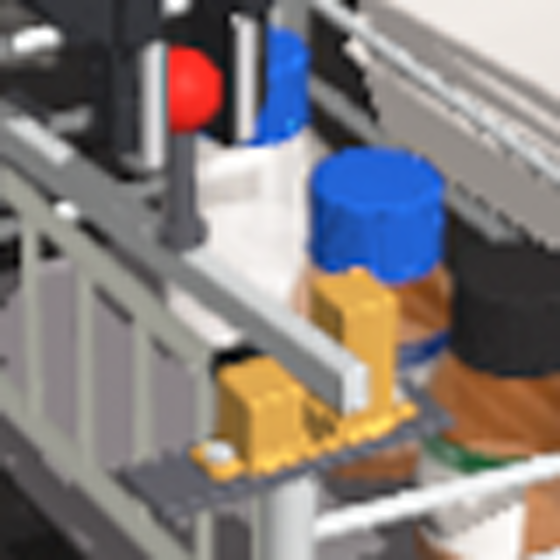

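Emit:
servo_tool(
  series=[
    {"x": 0.8, "y": 0, "z": 0.5, "rx": 0, "ry": 0, "rz": 0, "grip": 17},
    {"x": 1.6, "y": 0, "z": 1.0, "rx": 0, "ry": 0, "rz": 0, "grip": 17},
    {"x": 2.4, "y": 0, "z": 1.4, "rx": 0, "ry": 0, "rz": 0, "grip": 17},
    {"x": 2.4, "y": 0, "z": 1.4, "rx": 0, "ry": 0, "rz": 0, "grip": 17},
  ],
)

```text
clock: 13.9
tool_pos: [0.5249, -0.0297, 0.137]
orientation: [-0.497, -0.503, -0.497, 0.503]
ft_force: [2.1, -0.7, -1.1]
grip_width: 0.0186
```

```bash
python3 -c "
from h import *
bar('c14')"
```

```text
[ 2.06 -0.66 -1.1 ]
[ 3.2  -0.35 -2.83] [ 0.5248 -0.0297  0.137 ] 13.95
-0.109 41 [0.5186 0.5258 0.118  0.131 ]
-0.099 26 [0.5186 0.5256 0.12   0.1304]
-0.089 22 [0.5187 0.5256 0.1235 0.1303]
-0.079 23 [0.519  0.5266 0.1195 0.1302]
-0.069 27 [0.5187 0.5257 0.1163 0.1293]
```

View pics/c14z.png

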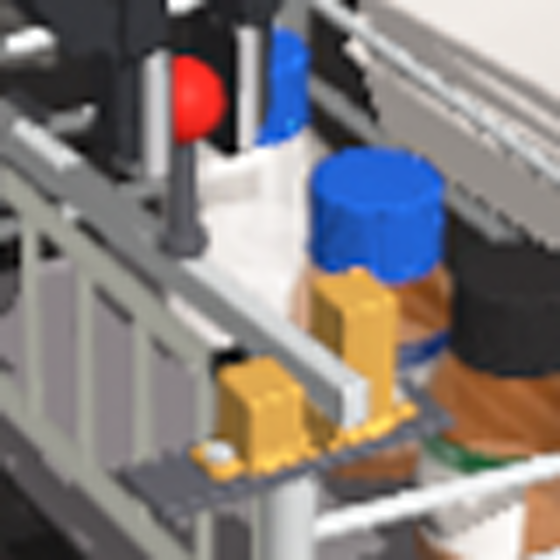

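The bar's underside is now about 118 mm, below the lip top and inside the notch, with no contact force. I'm lowering the last 4 mm.

Emit:
servo_tool(
  series=[
    {"x": 0.7, "y": 0, "z": 0.4, "rx": 0, "ry": 0, "rz": 0, "grip": 17},
    {"x": 1.4, "y": 0, "z": 0.8, "rx": 0, "ry": 0, "rz": 0, "grip": 17},
    {"x": 2.1, "y": 0, "z": 1.2, "rx": 0, "ry": 0, "rz": 0, "grip": 17},
    {"x": 2.8, "y": 0, "z": 1.6, "rx": 0, "ry": 0, "rz": 0, "grip": 17},
    {"x": 2.8, "y": 0, "z": 1.6, "rx": 0, "ry": 0, "rz": 0, "grip": 17},
  ],
)

```text
clock: 14.58
tool_pos: [0.5248, -0.0312, 0.1342]
orientation: [0.497, 0.503, 0.497, -0.503]
ft_force: [1.8, 0.4, -1.9]
grip_width: 0.0186
```

Emit:
servo_tool(
  series=[
    {"x": 0.4, "y": 0, "z": 0.2, "rx": 0, "ry": 0, "rz": 0, "grip": 17},
    {"x": 0.8, "y": 0, "z": 0.4, "rx": 0, "ry": 0, "rz": 0, "grip": 17},
    {"x": 0.8, "y": 0, "z": 0.4, "rx": 0, "ry": 0, "rz": 0, "grip": 17},
  ],
)

```text
clock: 14.95
tool_pos: [0.5248, -0.0316, 0.1334]
orientation: [-0.497, -0.503, -0.497, 0.503]
ft_force: [2.4, 0.1, -1.3]
grip_width: 0.0187
```

```bash
python3 -c "
from h import *
bar('c15')"
```

```text
[ 2.44  0.06 -1.32]
[ 2.01 -0.25 -2.25] [ 0.5248 -0.0316  0.1334] 15.0
-0.109 40 [0.5191 0.526  0.1125 0.1251]
-0.099 24 [0.5187 0.5265 0.1135 0.1244]
-0.089 14 [0.521  0.5266 0.1207 0.1244]
-0.079 17 [0.5192 0.5269 0.1209 0.125 ]
-0.069 23 [0.5182 0.526  0.1139 0.1242]
```

View pics/c15z.png

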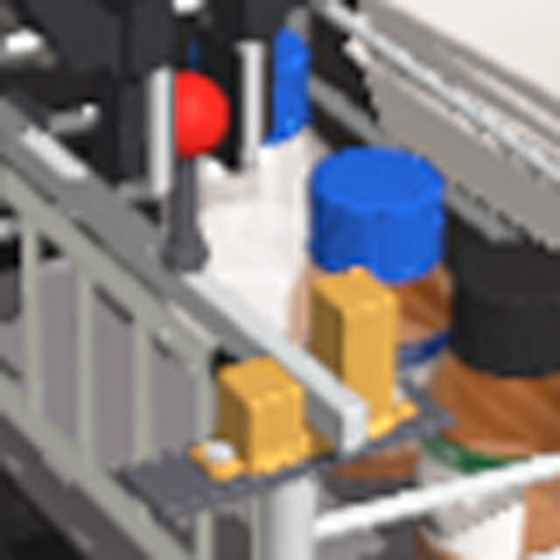

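Emit:
servo_tool(
  series=[
    {"x": 0.4, "y": 0, "z": 0.2, "rx": 0, "ry": 0, "rz": 0, "grip": 17},
    {"x": 0.8, "y": 0, "z": 0.4, "rx": 0, "ry": 0, "rz": 0, "grip": 17},
    {"x": 0.8, "y": 0, "z": 0.4, "rx": 0, "ry": 0, "rz": 0, "grip": 17},
  ],
)

```text
clock: 15.38
tool_pos: [0.5248, -0.032, 0.1327]
orientation: [0.497, 0.503, 0.497, -0.503]
ft_force: [1.4, 2.2, -0.2]
grip_width: 0.0188
```

Emit:
servo_tool(
  series=[
    {"x": 0.4, "y": 0, "z": 0.2, "rx": 0, "ry": 0, "rz": 0, "grip": 17},
    {"x": 0.4, "y": 0, "z": 0.2, "rx": 0, "ry": 0, "rz": 0, "grip": 17},
  ],
)

```text
clock: 15.62
tool_pos: [0.525, -0.0321, 0.1325]
orientation: [0.497, 0.503, 0.497, -0.503]
ft_force: [0.8, 4.1, 5.1]
grip_width: 0.019
```

The vertical force rose to +5 N at tool z=0.1325, the height I gripped at with the bar level, so the bar is seated. I'm letting go.

Emit:
servo_tool(
  series=[
    {"x": -0.2, "y": 0, "z": -0.2, "rx": 0, "ry": 0, "rz": 0, "grip": 20},
    {"x": -0.2, "y": 0, "z": -0.2, "rx": 0, "ry": 0, "rz": 0, "grip": 23},
    {"x": -0.2, "y": 0, "z": -0.2, "rx": 0, "ry": 0, "rz": 0, "grip": 26},
    {"x": -0.2, "y": 0, "z": -0.2, "rx": 0, "ry": 0, "rz": 0, "grip": 30},
    {"x": -0.2, "y": 0, "z": -0.2, "rx": 0, "ry": 0, "rz": 0, "grip": 36},
    {"x": -0.2, "y": 0, "z": -0.2, "rx": 0, "ry": 0, "rz": 0, "grip": 36},
  ],
)

```text
clock: 16.38
tool_pos: [0.5248, -0.0321, 0.1323]
orientation: [-0.497, -0.503, -0.497, 0.503]
ft_force: [-0.2, -0.1, 0.7]
grip_width: 0.0359
```

```bash
python3 -c "
from h import *
bar('c16'); shot('wrist','w16')"
```

```text
[-0.19 -0.07  0.67]
[0.24 0.49 0.12] [ 0.5248 -0.0321  0.1324] 16.425
-0.109 38 [0.5189 0.5255 0.1126 0.1233]
-0.099 23 [0.5188 0.5261 0.1125 0.123 ]
-0.089 14 [0.5207 0.5271 0.1216 0.123 ]
-0.079 13 [0.5203 0.5253 0.1201 0.124 ]
-0.069 24 [0.5192 0.5275 0.1133 0.1237]
```

View pics/c16z.png

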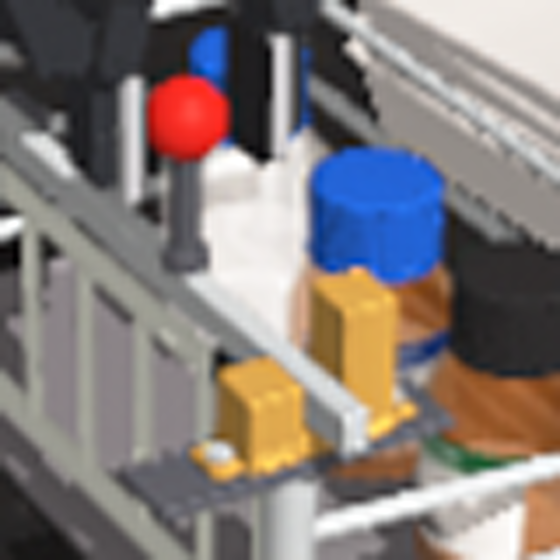

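View pics/w16.png

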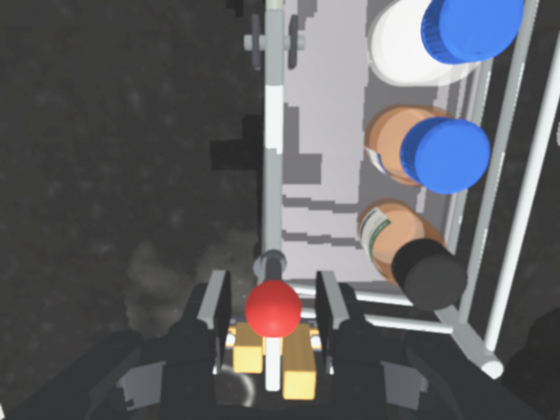

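The bar is level in the notch, its top flat at about 123 mm along its length, and both fingers are clear of the knob. I'm retreating straight up.

Emit:
servo_tool(
  series=[
    {"x": -5, "y": 0, "z": 0, "rx": 0, "ry": 0, "rz": 0, "grip": 40},
    {"x": -15, "y": 0, "z": 0, "rx": 0, "ry": 0, "rz": 0, "grip": 40},
    {"x": -30, "y": 0, "z": 0, "rx": 0, "ry": 0, "rz": 0, "grip": 40},
    {"x": -50, "y": 0, "z": 0, "rx": 0, "ry": 0, "rz": 0, "grip": 40},
    {"x": -75, "y": 0, "z": 0, "rx": 0, "ry": 0, "rz": 0, "grip": 40},
    {"x": -100, "y": 0, "z": 0, "rx": 0, "ry": 0, "rz": 0, "grip": 40},
    {"x": -110, "y": 0, "z": 0, "rx": 0, "ry": 0, "rz": 0, "grip": 40},
    {"x": -110, "y": 0, "z": 0, "rx": 0, "ry": 0, "rz": 0, "grip": 40},
  ],
)

```text
clock: 17.48
tool_pos: [0.525, -0.0321, 0.2429]
orientation: [0.498, 0.503, 0.497, -0.502]
ft_force: [0.3, 1.0, -0.4]
grip_width: 0.0401
```

```bash
python3 - <<'E'
from h import *
bar('c17')
z=np.load('pics/c17.npz'); im,d,K,T=[z[k] for k in ('im','d','K','T')]; W=cloud(d,K,T); m=red(im)&(np.indices(d.shape)[1]<330); print(m.sum(),np.median(W[m],0))
im,d,K,T=shot('side','s17'); W=cloud(d,K,T); m=red(im)&(np.indices(d.shape)[1]<330); print(m.sum(),np.median(W[m],0))
cv2.imwrite('pics/s17z.png',cv2.resize(im[150:310,180:380,::-1],None,fx=4,fy=3.75))
E
```

```text
[ 0.29  1.04 -0.41]
[-0.92 -0.26  0.06] [ 0.5246 -0.032   0.2421] 17.525
-0.109 37 [0.5182 0.5252 0.1124 0.1236]
-0.099 23 [0.5189 0.5259 0.1131 0.1241]
-0.089 14 [0.5202 0.5268 0.1215 0.124 ]
-0.079 14 [0.52   0.527  0.1197 0.1239]
-0.069 22 [0.5193 0.5266 0.1131 0.1229]
114 [ 0.52129842 -0.0380072   0.170087  ]
133 [ 0.52153049 -0.03834615  0.16542149]
```

View pics/c17z.png

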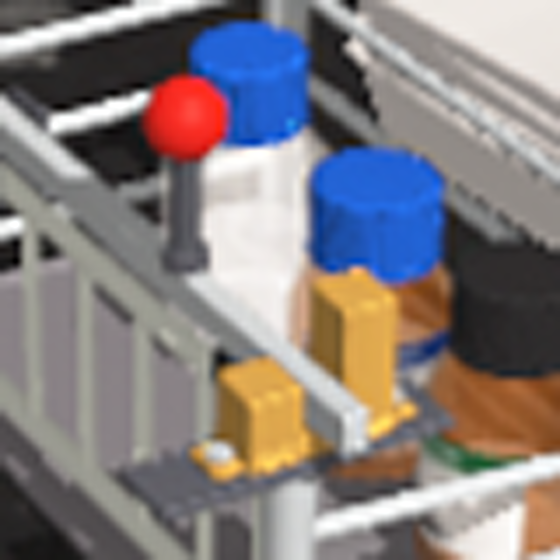

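View pics/s17z.png

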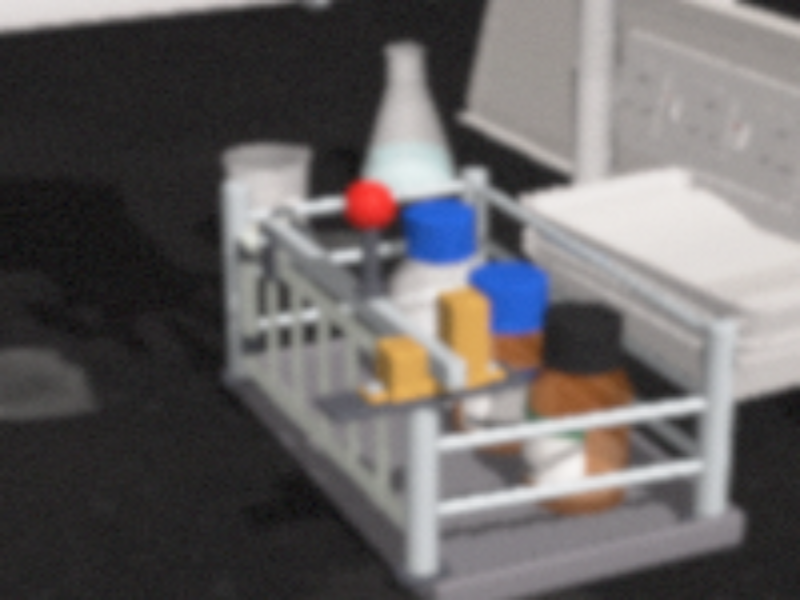

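The gate is shut. The bar lies level in the notch between lip and back wall, and the knob is back at its level height (same scene and side readings as at the start). The bottles are in their original places and the arm is clear. I'm handing in.

```bash
python3 -c "
from plant import robot
print(robot.finish_job()); print(robot.get_obs()['clock'])"
```

```text
the job is handed in; nothing more can be done
None
the job is handed in; nothing more can be done
```

The gate is shut with the latch bar down in the keeper's notch, and the job was handed in at about 17.6 s of the 42 s allowed. No verdict was reported.

**What I did:** I gripped the red knob and lifted the bar to about 0.14 rad in front of the keeper. I swung the gate in along its arc and felt for the back wall in 0.3–0.5 mm steps. The wall showed as a side-force change of about 4–5 N at the knob, and the camera put the bar against the wall at the same moment. I backed off 1.3 mm to centre the bar, lowered it until the tool read about 5 N upward, let go and retreated straight up.

**Last checks:**
- **Bar:** it lies flat along its length, at world x of about 0.519–0.527 m inside the notch of about 0.5175–0.528 m.
- **Knob:** it reads 0.165–0.170 m high, the same as when the bar was level at the start.
- **Bottles:** they look unmoved in the side and scene views; I did not measure them.
- **Arm:** it stands about 110 mm above where it let go, with the force reading near zero.

**What disagreed:**
- **Fingertips:** both cameras showed them about 15 mm behind the reported TCP, not 22 mm ahead as the text says. I set the grasp height from the images, at a TCP about 32 mm below the knob centre.
- **Grip reading:** it was about 19 mm on the 22 mm knob, but the hold was firm.
- **Bar height:** its top read about 123–124 mm, 2–3 mm above the nominal 121 mm. I took that as depth and calibration error, since the knob was back at its starting height.
- **Refused call:** one move call was refused for missing fields, and nothing moved.

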